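Shim up a microscope with a pry bar

TASK

The microscope on the bench needs packing up along the front edge of its base. Lay the steel pry bar across the round-topped fulcrum block with its thin tip under the base's front edge and let go of it; then take it by its handle end, lever the microscope up, tuck the handle end under the lip of the keeper post so that the bar stays down by itself, and slide the wooden packing block flat under the raised front edge, at least half of its length in. Finally unhook the bar, let the microscope down onto the packing block, draw the bar out and leave it lying on the bench clear of the microscope, without shoving the microscope out of its place or disturbing the jar and the flask.

Things in the scene. Friction and masses are not known exactly. Their poses are not given: they have to be found in the camera images.
- scope: White stereo microscope, loose, about 3.2 kg. Origin: on the bench under the middle of its base; x from front edge to rear (column), z up. Base plate 190 deep (x +-95) by 240 wide (y +-120), underside 20 above the bench, top 46; feet of 12 radius at x +-78, y +-105. Head and eyepieces lie behind x = -25, 165 to 350 high. Front edge faces the fulcrum. All mm.
- base_edge (a point): Middle of the lower front edge of the microscope's base, 20 mm above the bench at the start, about 30 mm once the bar is under the keeper. Axes as the microscope's. Lifted here, the microscope rocks on its rear feet; it takes up to 20 N.
- fulcrum: Plain metal block fixed to the bench: 40 mm long (x), 90 mm wide (y), with a round ridge (10 mm radius) along y, top 23 mm high. Origin: on the bench under the ridge's middle; x points to the microscope, whose base edge is about 45 mm ahead of the ridge. The block stands some 45 mm to the +y side of the base's middle.
- keeper: Plain metal post fixed to the bench, an upside-down L, about 170 mm to the -x side of the ridge. Axes as the fulcrum's; origin on the bench under the middle of its lip. Lip: x +-15 mm, underside 30.5 mm and top 42.5 mm high, free end at y = -17, post's face at y = +14.5. A bar with its top pressed below 30 mm goes under it moving to +y and is held down there.
- bar_mid (a point): Centre of the loose steel pry bar (0.32 kg), lying flat; x along it to the thin tip, z up; 5 mm above its underside. 250 mm long, 20 wide, 10 thick; last 30 mm at the tip 6 thick, underside flush; handle end (x -125 to -25 mm) 28 wide, 12 thick. It balances at about x = -15 mm.
- bar_tip (a point): Tip end of the bar, half-way up its 6 mm thickness, 125 mm from bar_mid. Same axes. With the tip 20 mm under the base (65 mm past the ridge), the bar lies on the ridge at about 12 degrees, handle high, up against the base, and stays so when let go.
- bar_handle (a point): Good place to hold the bar for levering: 65 mm to the handle side of bar_mid (60 mm from the handle's end), 6 mm above the underside. Same axes. With the bar under the keeper it is about level.
- shim_mid (a point): Centre of the loose hardwood packing block, 100 mm long (x), 44 mm wide (y), 23 mm thick (z), 75 g, lying flat on the bench.
- jar: Bystander: closed glass jar, 80 mm across, 110 mm tall. Origin: centre of its underside.
- flask: Bystander: tall red metal drinking flask, 66 mm across, 220 mm tall. Origin: centre of its underside.
Things that resemble listed ones, but are neither listed nor needed, are in the scene too. Of the things shaped like the part that bears shim_mid, the wooden one is meant. Leave any orange or pink look-alike of the keeper alone.

How it is judged:
By the outcome, as a careful person would: the job done as asked, in the order asked, and still so for the second after the job is handed in, with the robot touching nothing.
It also fails if it takes over 64 s, if anything falls off the work surface, if the arm or the gripper's body presses on something with over 40 N, if the wrist force passes 120 N, or if a joint passes its speed limit or range.

ROBOT

A 6-joint arm with a two-finger parallel gripper is mounted at the origin on the work surface. World frame = base frame: x ahead of the robot, y to its left, z up, the work surface at z = 0. Lengths are in mm, angles in rad, forces in N, time in s.
With the tool pointing down it reaches from about 350 to 775 mm from the base axis. Payload 7.3 kg.
Tool frame: the origin (TCP) lies midway between the tips of the shut fingers; the grasp point (between the pads) lies 19 mm behind it (grasp_offset is the z of the grasp point in the tool frame, in mm); z points along the fingers, y is the direction in which the jaws open and shut (so a half turn about z gives the same grasp; the last joint's range is limited). The gripper opens to 92 mm and grips with 3 to 60 N. Pads are 19 mm wide; open, the fingers measure 130 mm over their backs; the gripper's body (75 mm by 190 mm) begins 47 mm behind the grasp point.
Start: joints at [1.116, 0.342, 1.524, -0, 1.275, -0.146], TCP at [159.541, 500.192, 226.741] pointing down, gripper open.
Joint ranges: [-2.53, 2.53], [-0.77, 2.02], [0.04, 2.7], [-1, 4.14], [0.28, 2.66], [-3.11, 3.11]. Speed limits (rad/s): [2.57, 2.57, 3.14, 3.14, 3.14, 3.14].

INTERFACE

Orientations are given as [roll, pitch, yaw] about the fixed x, y, z axes, in that order (R = Rz(yaw) Ry(pitch) Rx(roll)).
In Python, from plant import get_obs, capture, camera_model, close_job, boxes_of, regions_of, place_of, grasp_offset gives the robot as it stands. The module is installed in compiled form; this text tells all that it offers.
- The arm moves only by the tool send_rows, never from a script. Its argument "targets" is a list that holds one entry, the list of rows, each a list of 7 numbers: the turn, a rotation vector about the tool's x, y, z in degrees, then the shift along the tool's x, y, z in mm, then the closure, from -1 (fully open) to 1 (shut). A call has 1 to 5 rows; each row is the pose to reach, as a shift and turn from the pose commanded when the call began, along the tool's axes at that moment; what a row does not reach only later rows make up. A row lasts 1/12 s, in which the tool goes at most 41.7 mm and 7.16 degrees, less where a joint would pass 70% of its speed; a pose out of reach is approached as far as the arm can. A call with a gripper value outside its range is refused whole. The fingers move at their own pace and stop on an object; the grip force is fixed at half the most. Time passes only in rows, so rows that repeat a pose let the fingers close. It gives the time, the measured TCP pose, the force and the opening at its end, in the units of the state.
- get_obs(): the state, without advancing time (a new reading comes with each control period).
- capture(name): name is "scene" or "top" or "wrist"; returns the picture (400x640x3 uint8, red, green, blue); there is no depth.
- camera_model(name): a dict with "K" (3x3 intrinsics, pixels), "world_to_cam" (4x4, takes a point from world to camera coordinates). Camera axes: x right, y up, looking along -z (the intrinsics and any distortion apply to the point x, -y, -z); pixel columns grow to the right and rows downward; lengths in mm; the calibration is good to about 2 mm. A picture is of the moment at which its call begins: read the wrist's pose just before it. camera_model takes no time and is no camera call; for the wrist camera it gives the pose at the moment of the call.
- close_job(): hands the job in, once; it reports no verdict.
Trained networks look in the newest picture that a camera, given by its name, has taken for a name from the list of things; names that differ only in an ending like _2 or _b are one class to them, and where a whole thing is asked for, a point or a joint stands for the part that bears it (a point fixed in the world has none). Each returns a list of dicts, best first, with "conf" (0 to 1); they miss things now and then, are a little off and sometimes report something else, mostly with a low value. They report only what shows in the picture. A call takes as long as a camera call. They do not tell look-alikes from the thing itself.
- boxes_of(label, camera): "location" ([row, column] in pixels, amid what is visible of it).
- regions_of(label, camera): "region" (400x640 bool, what is visible of it) and "location" ([row, column] in pixels, amid what is visible of it).
- place_of(label, camera): "location" ([row, column] in pixels: a listed point, or the origin of a listed thing).
The state is a dict: "time": time; "joint_positions": joint angles; "dq": joint speeds; "tau": joint torques, N m; "tool_pos": TCP position; "tcp_rot": TCP orientation; "contact_force": force on the tool from outside, world axes, zero at the start; "moment": the same for the moment, N m; "grip_width": finger opening in mm.
Only numpy, scipy, OpenCV 4.12 (cv2) and the standard library are available. Lean on these libraries where they do the work, as an engineer would, in place of code of your own. Each camera call takes 0.05 s, during which the arm holds its last target.

## Working session

There is one attempt and no reset: what is moved stays moved. The work goes in short steps, Python scripts to look and compute and a tool call to move; the robot and the scene stay as the last step left them, time stands still between calls to the robot, and variables do not carry over. Pictures are saved under pics/ and viewed, and the job is handed in when it is done.

Besides the shell and the picture viewer there is one more tool, called as name([rows], argument=value, ...), one row to a line, values as JSON. send_rows: Moves the arm, as the interface text tells. Its arguments: {"type":"object","properties":{"targets":{"type":"array","items":{"type":"array","items":{"type":"array","items":{"type":"number"}}}}},"required":["targets"]}

```bash
mkdir -p pics; ls; cat > h.py <<'E'
import numpy as np, cv2
from plant import *
def snap(n,f):
    im=capture(n); cv2.imwrite('pics/'+f+'.png',im[:,:,::-1]); return im
def ray(cam,rc):
    m=camera_model(cam); K=np.array(m['K']); T=np.array(m['world_to_cam'])
    p=np.linalg.inv(K)@np.array([rc[1],rc[0],1.]); d=np.array([p[0],-p[1],-p[2]])
    R=T[:3,:3]; o=-R.T@T[:3,3]; return o,R.T@d
def onz(cam,rc,z):
    o,d=ray(cam,rc); return o+d*(z-o[2])/d[2]
def proj(cam,P):
    m=camera_model(cam); K=np.array(m['K']); T=np.array(m['world_to_cam'])
    q=T[:3,:3]@np.array(P,float)+T[:3,3]; q=K@np.array([q[0],-q[1],-q[2]]); return q[1]/q[2],q[0]/q[2]
E
python3 - <<'E'
from h import *
np.set_printoptions(precision=1,suppress=True)
o=get_obs(); print(o); print(grasp_offset if not callable(grasp_offset) else grasp_offset())
for n in('scene','top','wrist'):
    snap(n,n+'0'); m=camera_model(n); print(n,{k:v for k,v in m.items()})
print(get_obs()['time'])
E
```

```text
pics
{'time': 0.0, 'joint_positions': array([ 1.1,  0.3,  1.5, -0. ,  1.3, -0.1]), 'dq': array([ 0.,  0., -0., -0.,  0., -0.]), 'tau': array([  0. , -43.1, -24.4,   0.1,   0.1,  -0. ]), 'tool_pos': array([159.3, 499.8, 226. ]), 'tcp_rot': array([-3.1, -0. ,  2.8]), 'contact_force': array([-1.2,  0.4, -0.2]), 'moment': array([0.1, 0.1, 0. ]), 'grip_width': 92.20005835897412}
-18.8
scene {'K': array([[422.1,   0. , 315.8],
       [  0. , 422.1, 196.6],
       [  0. ,   0. ,   1. ]]), 'world_to_cam': array([[    0.8,     0.5,    -0. ,  -431.7],
       [   -0.4,     0.6,     0.7,   242.1],
       [    0.4,    -0.6,     0.7, -1282.3],
       [    0. ,     0. ,     0. ,     1. ]])}
top {'K': array([[389.2,   0. , 317.4],
       [  0. , 389.2, 201.1],
       [  0. ,   0. ,   1. ]]), 'world_to_cam': array([[   0. ,   -1. ,    0. , -122.8],
       [   1. ,    0. ,    0.2, -616.7],
       [  -0.2,    0. ,    1. , -858.5],
       [   0. ,    0. ,    0. ,    1. ]])}
wrist {'K': array([[346.3,   0. , 322.5],
       [  0. , 346.3, 197.3],
       [  0. ,   0. ,   1. ]]), 'world_to_cam': array([[   0.3,    1. ,   -0. , -525.1],
       [  -0.9,    0.3,   -0.3,   33.5],
       [  -0.3,    0.1,    1. , -389.8],
       [   0. ,    0. ,    0. ,    1. ]])}
0.15
```

View pics/scene0.png

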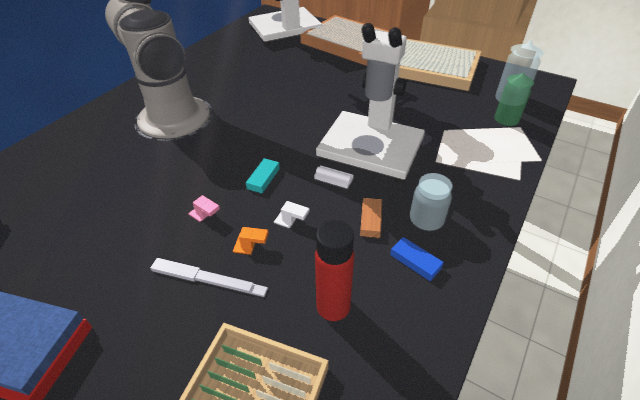

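View pics/top0.png

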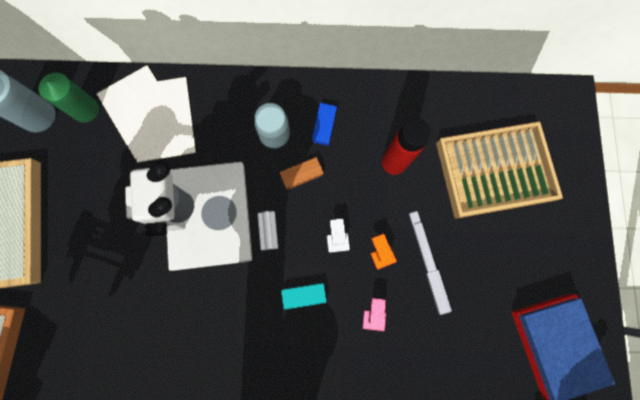

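View pics/wrist0.png

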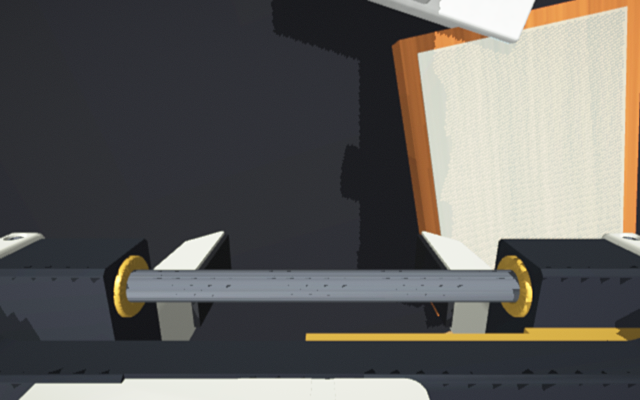

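Top view: scope base centre is about (207,215), fulcrum (267,230), white keeper (338,237) and bar (415,213)→(440,300). The wooden block is at (302,172), jar at (272,125) and flask at (400,150). The orange, pink, teal and blue things are decoys.

```bash
python3 - <<'E'
from h import *
np.set_printoptions(precision=1,suppress=True)
Z=dict(scope=0,base_edge=20,fulcrum=0,keeper=0,bar_mid=5,bar_tip=3,bar_handle=6,shim_mid=11.5,jar=0,flask=0)
for c in('top','scene'):
    capture(c)
    for l,z in Z.items():
        for r in place_of(l,c)[:4]:
            if r['conf']>.2: print(c,l,round(r['conf'],2),np.array(r['location']),onz(c,r['location'],z))
print(get_obs()['time'])
im=cv2.imread('pics/top0.png'); c=im[140:330,150:460]; cv2.imwrite('pics/topc.png',cv2.resize(c,None,fx=2.5,fy=2.5,interpolation=cv2.INTER_CUBIC))
E
```

```text
top scope 0.87 [216.6 209.8] [584.6 156.5   0. ]
top base_edge 0.7 [207. 251.] [607.8  52.7  20. ]
top fulcrum 0.85 [233. 267.] [547.2  13.2   0. ]
top keeper 0.87 [303.4 376.5] [ 384.4 -256.1    0. ]
top keeper 0.79 [226.  334.6] [ 568.4 -153.2    0. ]
top keeper 0.64 [246.9 373. ] [ 519.  -248.4    0. ]
top bar_mid 0.85 [260.5 428.1] [ 488.7 -381.9    5. ]
top bar_tip 0.59 [211.8 414.3] [ 608.3 -351.6    3. ]
top bar_handle 0.7 [287.3 437.9] [ 425.4 -403.3    6. ]
top bar_handle 0.3 [160.7 390. ] [ 738.2 -291.9    6. ]
top shim_mid 0.86 [297.7 306.2] [394.9 -87.6  11.5]
top shim_mid 0.84 [123.4 325.4] [ 831.9 -125.3   11.5]
top shim_mid 0.75 [173.9 302.9] [696.5 -71.3  11.5]
top jar 0.72 [211.5 414.4] [ 609.6 -352.7    0. ]
top jar 0.71 [134.5 275.9] [802.7   1.8   0. ]
top flask 0.57 [160.1 391.3] [ 741.7 -296.5    0. ]
scene scope 0.91 [151.7 371.3] [588.5 159.    0. ]
scene base_edge 0.7 [167.7 358.8] [600.1  62.4  20. ]
scene fulcrum 0.74 [178.2 333.3] [553.7  13.8   0. ]
scene keeper 0.92 [224.3 299.8] [ 566.8 -160.5    0. ]
scene keeper 0.81 [214.6 211.9] [ 372.7 -243.1    0. ]
scene keeper 0.66 [244.3 259.3] [ 522.7 -255.6    0. ]
scene bar_mid 0.83 [276.6 207.1] [ 485.2 -381.5    5. ]
scene bar_tip 0.94 [288.9 262.1] [ 598.6 -344.8    3. ]
scene bar_tip 0.65 [266.2 180.7] [ 418.4 -390.3    3. ]
scene bar_handle 0.96 [269.9 178.1] [ 422.7 -401.1    6. ]
scene shim_mid 0.91 [174.1 258.9] [389.7 -81.7  11.5]
scene shim_mid 0.84 [260.9 417.2] [ 837.6 -125.6   11.5]
scene shim_mid 0.56 [215.9 367.3] [691.2 -66.7  11.5]
scene jar 0.92 [215.1 428.6] [807.8  19.2   0. ]
scene jar 0.61 [151.4 370.9] [587.  159.6   0. ]
scene jar 0.58 [224.3 298.1] [ 563.4 -162.5    0. ]
scene jar 0.33 [277.7 208.7] [ 486.7 -379.8    0. ]
scene flask 0.91 [305.  332.9] [ 737.1 -300.3    0. ]
scene flask 0.7 [151.3 368.9] [582.1 157.2   0. ]
1.25
```

View pics/topc.png

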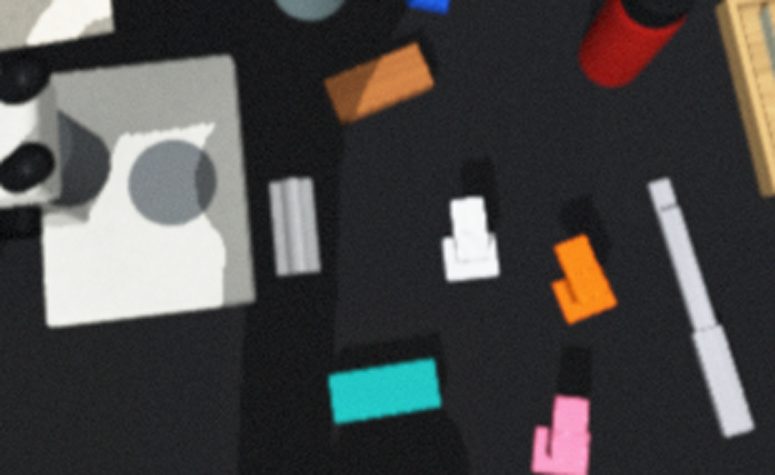

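```bash
python3 - <<'E'
from h import *
np.set_printoptions(precision=1,suppress=True)
def w(x,y,z): return onz('top',(y/2.5+140,x/2.5+150),z)
a,b,c=w(234,56,46),w(254,301,46),w(48,327,46)
d=b-a; print('base',a,b,c,np.linalg.norm(d),np.linalg.norm(c-b),'yaw of y',np.degrees(np.arctan2(d[1],d[0])), np.degrees(np.arctan2(*(c-b)[[1,0]])),'edge mid',(a+b)/2)
# fulcrum corners base
for p in[(269,182),(312,178),(320,270),(277,275)]: print('ful',w(*p,15))
for p in[(451,200),(484,197),(489,233),(455,237)]: print('lip',w(*p,42.5))
for p in[(443,239),(448,282),(499,276),(495,236)]: print('post',w(*p,42.5))
for p in[(648,184),(668,179),(694,333),(722,326),(725,437),(754,428)]: print('bar',w(*p,8))
for p in[(325,79),(416,43),(434,83),(344,123)]: print('shim',w(*p,23))
# refine lines with gray gradient
# visual check by projecting
print('scope est', (a+b)/2)
E
```

```text
base [712.6  72.2  46. ] [478.2  40.5  46. ] [450.4 228.   46. ] 236.53195227874346 189.50814610597894 yaw of y -172.29989207625633 98.42309893264394 edge mid [595.4  56.4  46. ]
ful [594.6  36.7  15. ]
ful [599.6  -5.2  15. ]
ful [510.1 -16.6  15. ]
ful [504.4  24.5  15. ]
lip [ 577.3 -140.6   42.5]
lip [ 580.9 -172.    42.5]
lip [ 546.7 -177.    42.5]
lip [ 542.2 -145.    42.5]
post [ 540.  -133.7   42.5]
post [ 499.9 -139.    42.5]
post [ 506.5 -186.7   42.5]
post [ 544.  -182.7   42.5]
bar [ 602.7 -337.5    8. ]
bar [ 608.2 -357.5    8. ]
bar [ 458.2 -378.9    8. ]
bar [ 465.4 -406.2    8. ]
bar [ 361.8 -405.4    8. ]
bar [ 370.6 -433.3    8. ]
shim [697.9 -14.7  23. ]
shim [ 737.4 -104.1   23. ]
shim [ 696.6 -122.9   23. ]
shim [653.8 -35.1  23. ]
scope est [595.4  56.4  46. ]
```

```bash
cat >> h.py <<'E'
from scipy.spatial.transform import Rotation as Ro
def Rt(yaw,tilt=0): # tilt>0: tool x dips down
    return Ro.from_euler('z',yaw,degrees=True)*Ro.from_euler('x',180,degrees=True)*Ro.from_euler('y',-tilt,degrees=True)
def cur():
    o=get_obs(); return np.array(o['tool_pos']),Ro.from_euler('xyz',o['tcp_rot'])
def plan(wps,start=None):
    p,R=start if start else cur()
    for w in wps:
        P=np.array(w[:3],float);Q=Rt(w[3],w[4] if len(w)>4 else 0)
        s=R.inv().apply(P-p); r=(R.inv()*Q).as_rotvec(degrees=True)
        print('turn',np.round(r,1),'shift',np.round(s,1),'| d %.0f a %.0f'%(np.linalg.norm(s),np.linalg.norm(r)))
        p,R=P,Q
E
python3 - <<'E'
from h import *
np.set_printoptions(precision=1,suppress=True)
p,R=cur(); print(p,R.as_euler('xyz',degrees=True))
T=np.array(camera_model('wrist')['world_to_cam']); c=-T[:3,:3].T@T[:3,3]; print('cam in tool',R.inv().apply(c-p), 'look',R.inv().apply(-T[2,:3]))
plan([(290,370,228,140),(390,210,228,105),(420,20,228,70),(450,-180,228,40),(474,-386,150,16.6)])
E
```

```text
[159.5 500.2 226.7] [180.    0.  162.3]
cam in tool [  71.7    1.  -157.3] look [-0.3 -0.   1. ]
turn [ 0.   0.  22.3] shift [-163.9  -84.4   -1.3] | d 184 a 22
turn [ 0. -0. 35.] shift [-179.5  -58.3   -0. ] | d 189 a 35
turn [-0. -0. 35.] shift [-191.3  -20.2   -0. ] | d 192 a 35
turn [ 0. -0. 30.] shift [-177.7   96.6    0. ] | d 202 a 30
turn [ 0.  -0.  23.4] shift [-114.   173.2   78. ] | d 222 a 23
```

send_rows([
  [[0, 0, 22.3, -164, -84.4, -1, -1], [0, 0, 22.3, -164, -84.4, -1, -1], [0, 0, 22.3, -164, -84.4, -1, -1], [0, 0, 22.3, -164, -84.4, -1, -1], [0, 0, 22.3, -164, -84.4, -1, -1]],
])

```text
time: 1.67
tool_pos: [292.6, 367.1, 227.9]
tcp_rot: [3.141, 0.002, 2.44]
contact_force: [0.7, 0.8, -0.0]
grip_width: 91.6
```

send_rows([
  [[0, 0, 35, -179.5, -58.3, 0, -1], [0, 0, 35, -179.5, -58.3, 0, -1], [0, 0, 35, -179.5, -58.3, 0, -1], [0, 0, 35, -179.5, -58.3, 0, -1], [0, 0, 35, -179.5, -58.3, 0, -1]],
])

```text
time: 2.08
tool_pos: [391.9, 206.7, 227.9]
tcp_rot: [3.141, 0.001, 1.824]
contact_force: [0.6, 0.0, -0.1]
grip_width: 91.9
```

send_rows([
  [[0, 0, 35, -191.3, -20.2, 0, -1], [0, 0, 35, -191.3, -20.2, 0, -1], [0, 0, 35, -191.3, -20.2, 0, -1], [0, 0, 35, -191.3, -20.2, 0, -1], [0, 0, 35, -191.3, -20.2, 0, -1]],
])

```text
time: 2.5
tool_pos: [420.5, 16.6, 227.9]
tcp_rot: [3.14, 0.001, 1.214]
contact_force: [1.2, 0.1, -0.5]
grip_width: 92.0
```

send_rows([
  [[0, 0, 30, -177.7, 96.6, 0, -1], [0, 0, 30, -177.7, 96.6, 0, -1], [0, 0, 30, -177.7, 96.6, 0, -1], [0, 0, 30, -177.7, 96.6, 0, -1], [0, 0, 30, -177.7, 96.6, 0, -1]],
])

```text
time: 2.92
tool_pos: [450.2, -183.0, 227.9]
tcp_rot: [3.141, -0.0, 0.691]
contact_force: [1.3, 0.0, -1.0]
grip_width: 91.6
```

```bash
python3 - <<'E'
from h import *
np.set_printoptions(precision=1,suppress=True)
p,R=cur(); print(get_obs()['time'],p,R.as_euler('xyz',degrees=True))
plan([(474,-386,150,16.6)])
snap('wrist','w1')
for l,z in dict(bar_mid=5,bar_tip=3,bar_handle=6,keeper=0,fulcrum=0).items():
    for r in place_of(l,'wrist')[:3]:
        if r['conf']>.3: print(l,round(r['conf'],2),np.array(r['location']),onz('wrist',r['location'],z))
E
```

```text
2.9167 [ 450.2 -183.   227.9] [179.9  -0.   39.6]
turn [ 0. -0. 23.] shift [-111.   171.6   78. ] | d 219 a 23
bar_mid 0.66 [152.1 525.6] [ 607.8 -345.3    5. ]
bar_mid 0.59 [247.4 470. ] [ 489.8 -380.4    5. ]
bar_tip 0.82 [152.4 524.8] [ 607.  -342.2    3. ]
keeper 0.92 [244.3 328.7] [ 383.6 -244.5    0. ]
keeper 0.67 [158.1 417.4] [ 526.7 -253.3    0. ]
keeper 0.55 [ 68.4 373.6] [ 565.1 -152.3    0. ]
```

View pics/w1.png

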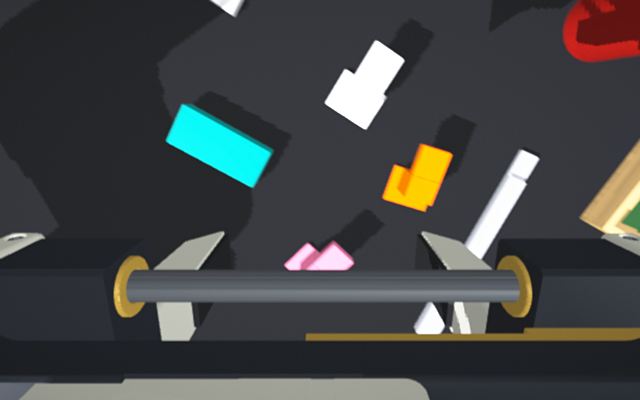

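The bar is confirmed at (607,-343) for the tip and (488,-381) for the middle. The white keeper is at pixel (375,68). Going down to the bar.

```bash
python3 - <<'E'
from h import *
np.set_printoptions(precision=1,suppress=True)
for p in[(41,378),(58,404),(98,385),(72,349)]: print('lip',onz('wrist',p,42.5))
for p in[(72,349),(102,325),(128,366),(98,385)]: print('post',onz('wrist',p,42.5))
plan([(475.5,-385,75,16.6),(475.5,-385,2,16.6)])
E
```

```text
lip [ 578.6 -136.8   42.5]
lip [ 583.4 -165.    42.5]
lip [ 546.  -175.7   42.5]
lip [ 541.5 -134.1   42.5]
post [ 541.5 -134.1   42.5]
post [ 506.5 -134.4   42.5]
post [ 513.5 -180.6   42.5]
post [ 546.  -175.7   42.5]
turn [-0.   0.  23.5] shift [-113.   174.1  152.4] | d 258 a 23
turn [0. 0. 0.] shift [ 0. -0. 73.] | d 73 a 0
```

send_rows([
  [[0, 0, 23.5, -113, 174, 110, -1], [0, 0, 23.5, -113, 174, 110, -1], [0, 0, 23.5, -113, 174, 110, -1], [0, 0, 23.5, -113, 174, 110, -1], [0, 0, 23.5, -113, 174, 110, -1]],
])

```text
time: 3.63
tool_pos: [473.5, -362.6, 129.7]
tcp_rot: [3.141, -0.001, 0.289]
contact_force: [0.7, -0.4, 0.4]
grip_width: 91.8
```

```bash
python3 - <<'E'
from h import *
np.set_printoptions(precision=1,suppress=True)
p,R=cur(); print(get_obs()['time'],p,R.as_euler('xyz',degrees=True))
plan([(475.5,-385,60,16.6),(475.5,-385,2,16.6)])
E
```

```text
3.6333 [ 473.5 -362.6  129.7] [180.   -0.   16.5]
turn [ 0.  -0.  -0.1] shift [-4.5 22.  69.7] | d 73 a 0
turn [0. 0. 0.] shift [ 0. -0. 58.] | d 58 a 0
```

send_rows([
  [[0, 0, 0, -4.5, 22, 70, -1], [0, 0, 0, -4.5, 22, 70, -1], [0, 0, 0, -4.5, 22, 70, -1]],
])

```text
time: 3.88
tool_pos: [472.2, -382.7, 53.6]
tcp_rot: [-3.132, 0.005, 0.289]
contact_force: [-0.8, 1.5, -0.3]
grip_width: 91.4
```

```bash
python3 - <<'E'
from h import *
np.set_printoptions(precision=1,suppress=True)
snap('wrist','w2')
p,R=cur(); print(get_obs()['time'],p,R.as_euler('xyz',degrees=True))
plan([(475.5,-385,2,16.6)])
E
```

```text
3.9333 [ 473.4 -382.7   57. ] [-179.6    0.2   16.6]
turn [-0.4  0.2 -0. ] shift [ 1.5  3.1 55. ] | d 55 a 0
```

View pics/w2.png

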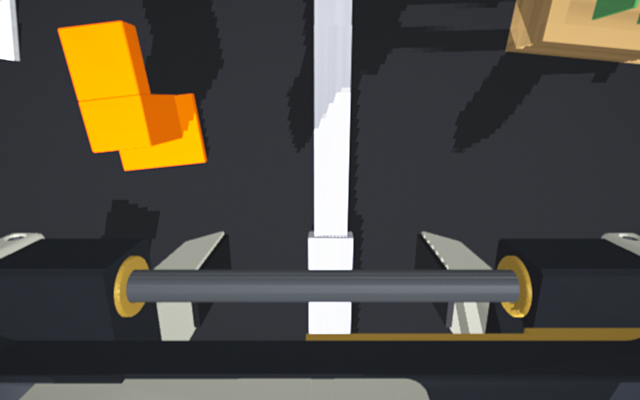

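```bash
python3 - <<'E'
from h import *
np.set_printoptions(precision=1,suppress=True)
s=onz('wrist',(236,330),11); print('step',s, 'mid est',s+25*np.array([.958,.286,0]))
s=onz('wrist',(150,332),10); print(s)
p,R=cur(); print(get_obs()['time'],p,R.as_euler('xyz',degrees=True))
plan([(475.5,-385,2,16.6)])
E
```

```text
step [ 465.7 -389.    11. ] mid est [ 489.6 -381.9   11. ]
[ 517.7 -374.5   10. ]
3.9333 [ 473.4 -382.7   57. ] [-179.6    0.2   16.6]
turn [-0.4  0.2 -0. ] shift [ 1.5  3.1 55. ] | d 55 a 0
```

send_rows([
  [[0, 0, 0, 2, 1, 40, -1], [0, 0, 0, 2, 1, 53, -1], [0, 0, 0, 2, 1, 53, -1], [0, 0, 0, 2, 1, 53, -1]],
])

```text
time: 4.27
tool_pos: [478.1, -384.7, 9.2]
tcp_rot: [3.14, -0.001, 0.29]
contact_force: [0.3, 0.2, 1.4]
grip_width: 91.7
```

```bash
python3 - <<'E'
from h import *
np.set_printoptions(precision=1,suppress=True)
p,R=cur(); print(get_obs()['time'],p,R.as_euler('xyz',degrees=True))
plan([(477.5,-385.2,2,16.6)])
E
```

```text
4.2667 [ 478.1 -384.7    9.2] [179.9  -0.1  16.6]
turn [ 0.1 -0.1  0. ] shift [-0.7  0.3  7.2] | d 7 a 0
```

send_rows([
  [[0, 0, 0, 0, 0, 7.5, -1], [0, 0, 0, 0, 0, 7.5, -1], [0, 0, 0, 0, 0, 7.5, 1], [0, 0, 0, 0, 0, 7.5, 1], [0, 0, 0, 0, 0, 7.5, 1]],
])

```text
time: 4.68
tool_pos: [477.1, -385.8, 0.3]
tcp_rot: [3.141, -0.001, 0.288]
contact_force: [-0.3, 1.1, 2.5]
grip_width: 76.1
```

send_rows([
  [[0, 0, 0, 0, 0, 0, 1], [0, 0, 0, 0, 0, 0, 1], [0, 0, 0, 0, 0, 0, 1], [0, 0, 0, 0, 0, 0, 1]],
])

```text
time: 5.02
tool_pos: [477.1, -385.7, 0.3]
tcp_rot: [3.141, -0.001, 0.288]
contact_force: [-0.4, 0.8, 5.2]
grip_width: 50.0
```

send_rows([
  [[0, 0, 0, 0, 0, -1, 1], [0, 0, 0, 0, 0, -1, 1], [0, 0, 0, 0, 0, -1, 1], [0, 0, 0, 0, 0, -1, 1], [0, 0, 0, 0, 0, -1, 1]],
])

```text
time: 5.43
tool_pos: [476.8, -385.6, 0.4]
tcp_rot: [-3.141, 0.0, 0.288]
contact_force: [0.5, -0.2, 0.2]
grip_width: 19.6
```

send_rows([
  [[0, 0, 0, 0, 0, 0, 1], [0, 0, 0, 0, 0, -25, 1], [0, 0, 0, 0, 0, -60, 1], [0, 0, 0, 0, 0, -100, 1], [0, 0, 0, 0, 0, -100, 1]],
])

```text
time: 5.85
tool_pos: [479.8, -388.4, 108.1]
tcp_rot: [3.131, -0.006, 0.288]
contact_force: [1.9, -2.0, -2.0]
grip_width: 19.8
```

```bash
python3 - <<'E'
from h import *
np.set_printoptions(precision=1,suppress=True)
p,R=cur(); print(get_obs()['time'],p,R.as_euler('xyz',degrees=True))
snap('wrist','w3'); snap('scene','s3')
im=cv2.imread('pics/s3.png'); cv2.imwrite('pics/s3c.png',cv2.resize(im[140:340,130:430],None,fx=2.5,fy=2.5))
E
```

```text
5.85 [ 479.8 -388.4  108.1] [179.4  -0.3  16.5]
```

View pics/w3.png

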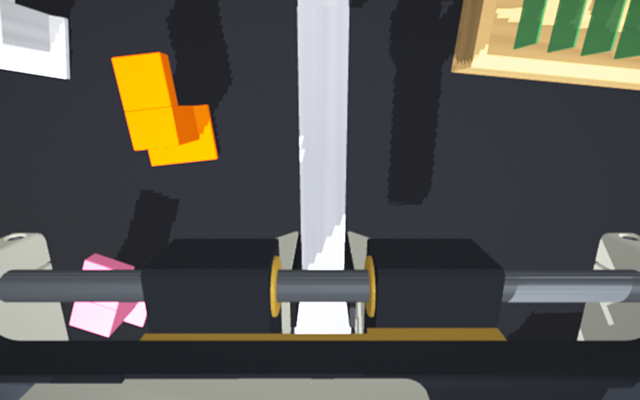

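View pics/s3c.png

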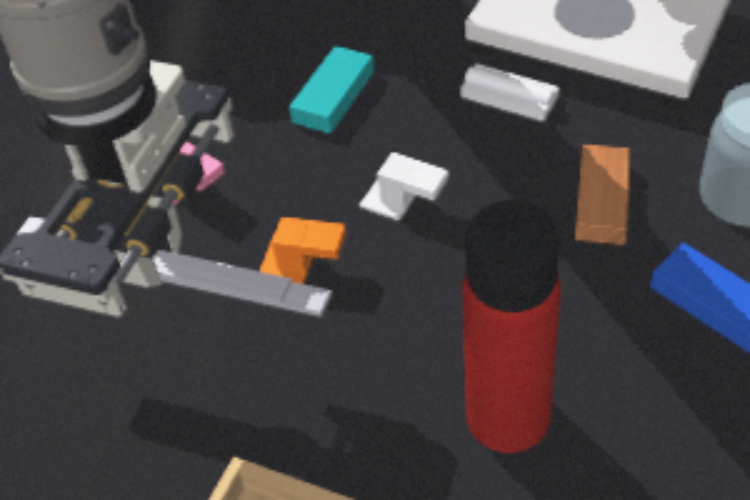

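```bash
python3 - <<'E'
from h import *
np.set_printoptions(precision=1,suppress=True)
p,R=cur(); print(get_obs()['time'],p,R.as_euler('xyz',degrees=True))
plan([(505,-330,125,49),(550,-240,150,80),(598,-130,150,105.2,5)],start=(np.array([477,-385.5,100]),Rt(16.5)))
E
```

```text
5.95 [ 477.3 -386.   101.8] [179.9  -0.1  16.5]
turn [  0.    0.  -32.5] shift [ 42.6 -45.3 -25. ] | d 67 a 32
turn [  0.   0. -31.] shift [ 97.4 -25.1 -25. ] | d 104 a 31
turn [ -1.1  -4.9 -25.2] shift [116.7  28.2   0. ] | d 120 a 26
```

send_rows([
  [[0, 0, -32.5, 42.6, -45, -25, 1], [0, 0, -32.5, 42.6, -45, -25, 1], [0, 0, -32.5, 42.6, -45, -25, 1], [0, 0, -32.5, 42.6, -45, -25, 1], [0, 0, -32.5, 42.6, -45, -25, 1]],
])

```text
time: 6.37
tool_pos: [504.0, -328.7, 123.1]
tcp_rot: [-3.137, 0.0, 0.863]
contact_force: [-0.5, 1.0, -3.3]
grip_width: 19.7
```

send_rows([
  [[0, 0, -31, 97, -25, -25, 1], [0, 0, -31, 97, -25, -25, 1], [0, 0, -31, 97, -25, -25, 1], [0, 0, -31, 97, -25, -25, 1], [0, 0, -31, 97, -25, -25, 1]],
])

```text
time: 6.78
tool_pos: [549.3, -238.3, 148.3]
tcp_rot: [-3.138, -0.002, 1.406]
contact_force: [-0.6, -0.2, -3.6]
grip_width: 19.4
```

send_rows([
  [[-1.1, -4.9, -25.2, 116.7, 28, 0, 1], [-1.1, -4.9, -25.2, 116.7, 28, 0, 1], [-1.1, -4.9, -25.2, 116.7, 28, 0, 1], [-1.1, -4.9, -25.2, 116.7, 28, 0, 1], [-1.1, -4.9, -25.2, 116.7, 28, 0, 1]],
])

```text
time: 7.2
tool_pos: [596.5, -127.4, 147.7]
tcp_rot: [-3.137, 0.084, 1.844]
contact_force: [0.1, -0.5, -3.7]
grip_width: 19.6
```

```bash
python3 - <<'E'
from h import *
np.set_printoptions(precision=1,suppress=True)
capture('wrist')
p,R=cur(); print(get_obs()['time'],p,R.as_euler('xyz',degrees=True))
snap('wrist','w4'); snap('top','t4')
for c in('wrist','top'):
  for l,z in dict(base_edge=20,bar_tip=130,fulcrum=0,keeper=0).items():
    for r in place_of(l,c)[:3]:
        if r['conf']>.3: print(c,l,round(r['conf'],2),np.array(r['location']),onz(c,r['location'],z))
im=cv2.imread('pics/t4.png'); cv2.imwrite('pics/t4c.png',cv2.resize(im[140:330,150:460],None,fx=2.5,fy=2.5,interpolation=cv2.INTER_CUBIC))
E
```

```text
7.25 [ 596.3 -129.1  148.1] [-179.8    4.8  105.3]
wrist keeper 0.8 [188.3 281.7] [ 566.  -158.5    0. ]
wrist keeper 0.68 [231.   73.2] [ 381.7 -253.     0. ]
top base_edge 0.74 [211.5 252.6] [596.8  48.3  20. ]
top bar_tip 0.96 [220.9 265.6] [560.    2.2 130. ]
top fulcrum 0.49 [233.5 265.2] [545.8  17.6   0. ]
top keeper 0.82 [303.4 375.8] [ 384.4 -254.5    0. ]
top keeper 0.56 [246.5 372.4] [ 519.9 -246.9    0. ]
top keeper 0.53 [220.3 263.6] [578.5  23.    0. ]
```

View pics/w4.png

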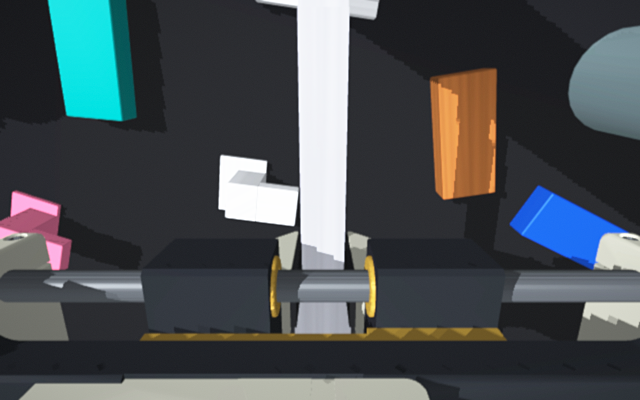

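View pics/t4c.png

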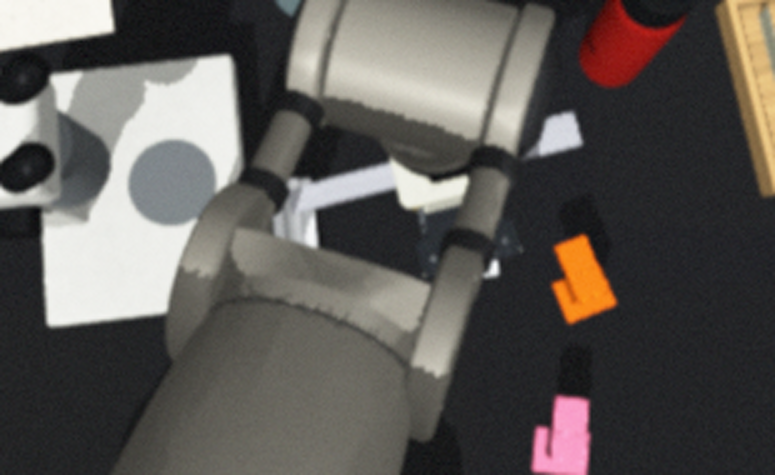

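```bash
python3 - <<'E'
from h import *
np.set_printoptions(precision=1,suppress=True)
F=np.array([551.5,11.5,0]); a=np.radians(97.8); X=np.array([np.cos(a),np.sin(a),0]); Y=np.array([-X[1],X[0],0])
for z in (0,8,13): print(z,[np.round(proj('wrist',F-20*X+s*45*Y+[0,0,z])) for s in(-1,1)], [np.round(proj('scene',F+q*20*X+s*45*Y+[0,0,z])) for s in(-1,1) for q in (-1,1)])
print('edge scene',[np.round(proj('scene',F+45*X-45*Y+s*120*Y+[0,0,z])) for s in(-1,1) for z in (20,46)])
print('edge top',[np.round(proj('top',F+45*X-45*Y+s*120*Y+[0,0,z])) for s in(-1,1) for z in (20,46)])
im=cv2.imread('pics/scene0.png'); cv2.imwrite('pics/s0c.png',cv2.resize(im[100:220,270:450],None,fx=4.4,fy=4.4,interpolation=cv2.INTER_CUBIC))
E
```

```text
0 [array([ 15., 367.]), array([ -2., 251.])] [array([188., 346.]), array([178., 351.]), array([179., 313.]), array([169., 319.])]
8 [array([ 14., 368.]), array([ -4., 249.])] [array([186., 346.]), array([176., 352.]), array([176., 313.]), array([167., 319.])]
13 [array([ 13., 369.]), array([ -5., 247.])] [array([185., 346.]), array([174., 352.]), array([175., 313.]), array([165., 319.])]
edge scene [array([179., 401.]), array([171., 402.]), array([155., 313.]), array([147., 312.])]
edge top [array([167., 243.]), array([164., 241.]), array([264., 251.]), array([263., 249.])]
```

View pics/s0c.png

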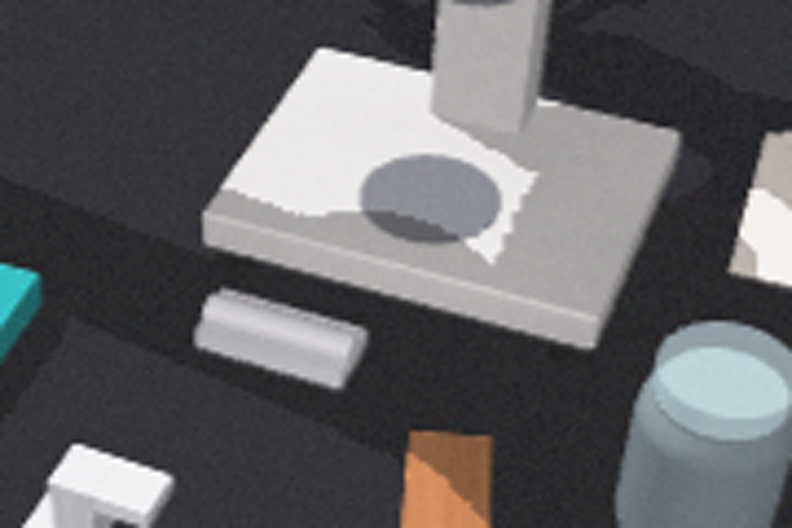

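```bash
python3 - <<'E'
from h import *
np.set_printoptions(precision=1,suppress=True)
plan([(595.4,-111.4,62,105.2,16)])
E
```

```text
turn [  0. -11.  -0.] shift [27.3  3.3 86.6] | d 91 a 11
```

send_rows([
  [[0, -11, 0, 20, 3.5, 40, 1], [0, -11, 0, 26.5, 3.5, 80, 1], [0, -11, 0, 26.5, 3.5, 86.5, 1], [0, -11, 0, 26.5, 3.5, 86.5, 1], [0, -11, 0, 26.5, 3.5, 86.5, 1]],
])

```text
time: 8.17
tool_pos: [596.9, -112.0, 63.1]
tcp_rot: [3.141, 0.279, 1.836]
contact_force: [1.0, -0.6, -2.7]
grip_width: 19.1
```

```bash
python3 - <<'E'
from h import *
np.set_printoptions(precision=1,suppress=True)
snap('scene','s5')
p,R=cur(); print(get_obs()['time'],p,R.as_euler('xyz',degrees=True))
t=p+R.apply([137.5,0,0]); print('tip under',t, np.round(proj('scene',t+[0,0,3])), [np.round(x['location']) for x in place_of('bar_tip','scene')[:2]])
plan([(580.3,-55.7,45.6,105.2,16)])
im=cv2.imread('pics/s5.png'); cv2.imwrite('pics/s5c.png',cv2.resize(im[100:260,240:450],None,fx=3.7,fy=3.7,interpolation=cv2.INTER_CUBIC))
E
```

```text
8.2167 [ 597.8 -112.6   64.3] [179.8  16.  105.1]
tip under [563.3  14.9  26.3] [171. 337.] []
turn [ 0.2  0.1 -0.1] shift [62.8 -2.2  1.8] | d 63 a 0
```

View pics/s5c.png

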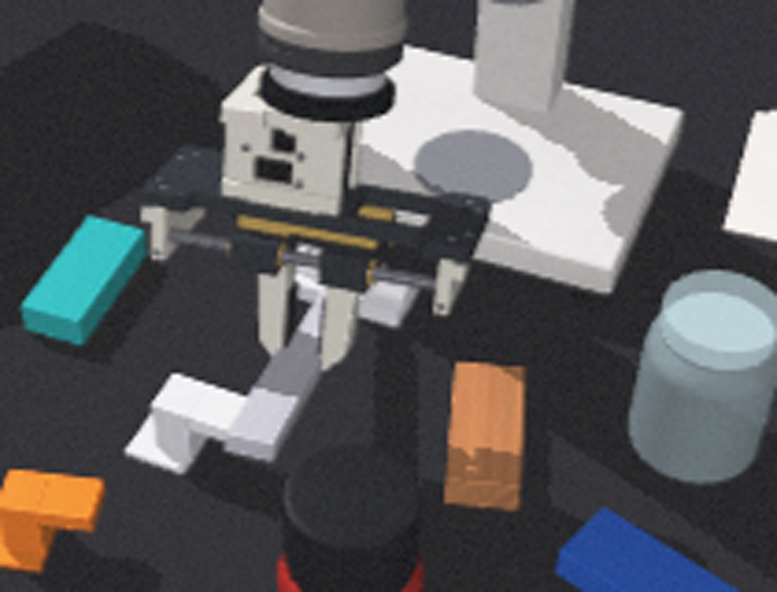

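send_rows([
  [[0, 0, 0, 10, -1, 1, 1], [0, 0, 0, 20, -1, 1, 1], [0, 0, 0, 30, -1, 1, 1], [0, 0, 0, 38, -1, 1, 1], [0, 0, 0, 38, -1, 1, 1]],
])

```text
time: 8.68
tool_pos: [584.6, -74.8, 50.3]
tcp_rot: [-3.141, 0.278, 1.838]
contact_force: [0.1, -0.4, -3.2]
grip_width: 19.6
```

```bash
python3 - <<'E'
from h import *
np.set_printoptions(precision=1,suppress=True)
p,R=cur(); print(get_obs()['time'],p,R.as_euler('xyz',degrees=True))
t=p+R.apply([137.5,0,0]); print('tip under',t)
plan([(580.3,-55.7,45.6,105.2,16)])
E
```

```text
8.6833 [584.6 -74.8  50.3] [-179.9   15.9  105.3]
tip under [549.6  52.7  12.5]
turn [-0.  -0.1  0.1] shift [20.1  0.9 -0.9] | d 20 a 0
```

send_rows([
  [[0, 0, 0, 7, 0.5, 0, 1], [0, 0, 0, 14, 0.5, 0, 1], [0, 0, 0, 20.5, 0.5, 0, 1], [0, 0, 0, 20.5, 0.5, 0, 1], [0, 0, 0, 20.5, 0.5, 0, 1]],
])

```text
time: 9.1
tool_pos: [580.6, -57.2, 44.9]
tcp_rot: [-3.141, 0.279, 1.837]
contact_force: [0.2, -0.2, -3.0]
grip_width: 19.7
```

```bash
python3 - <<'E'
from h import *
np.set_printoptions(precision=1,suppress=True)
p,R=cur(); print(get_obs()['time'],p,R.as_euler('xyz',degrees=True))
t=p+R.apply([137.5,0,0]); print('tip under',t)
snap('scene','s6')
im=cv2.imread('pics/s6.png'); cv2.imwrite('pics/s6c.png',cv2.resize(im[100:260,240:450],None,fx=3.7,fy=3.7,interpolation=cv2.INTER_CUBIC))
E
```

```text
9.1 [580.6 -57.2  44.9] [-180.    16.   105.3]
tip under [545.8  70.3   7.1]
```

View pics/s6c.png

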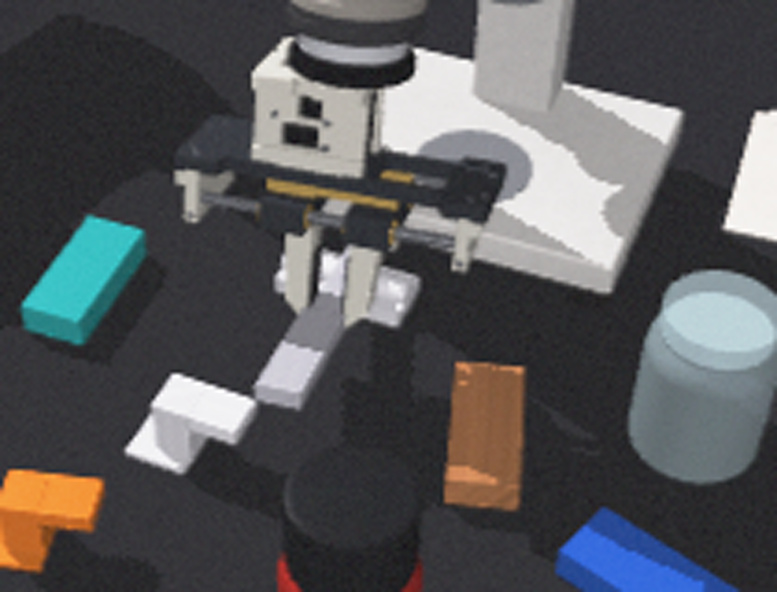

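```bash
python3 - <<'E'
from h import *
np.set_printoptions(precision=1,suppress=True)
plan([(580,-54.5,40,105.2,13)])
E
```

```text
turn [0. 3. 0.] shift [4.4 0.  4. ] | d 6 a 3
```

send_rows([
  [[0, 1, 0, 4.4, 0, 2, 1], [0, 2, 0, 4.4, 0, 3, 1], [0, 3, 0, 4.4, 0, 4, 1], [0, 3, 0, 4.4, 0, 4, 1], [0, 3, 0, 4.4, 0, 4, 1]],
])

```text
time: 9.57
tool_pos: [579.8, -55.1, 39.8]
tcp_rot: [-3.142, 0.226, 1.836]
contact_force: [0.2, -0.9, -4.3]
grip_width: 19.9
```

```bash
python3 - <<'E'
from h import *
np.set_printoptions(precision=1,suppress=True)
p,R=cur(); print(get_obs()['time'],p,R.as_euler('xyz',degrees=True),get_obs()['contact_force'])
t=p+R.apply([137.5,0,0]); print('tip under',t)
plan([(580,-54.5,39.2,105.2,12.3)])
E
```

```text
9.5667 [579.8 -55.1  39.8] [-180.    13.   105.2] [ 0.2 -0.9 -4.3]
tip under [544.8  74.3   9. ]
turn [-0.   0.7 -0. ] shift [0.6 0.3 0.5] | d 1 a 1
```

send_rows([
  [[0, 0, 0, 0, 0, 1, 1], [0, 0, 0, 0, 0, 1, 1], [0, 0, 0, 0, 0, 1, 1]],
])

```text
time: 9.82
tool_pos: [580.1, -55.0, 39.3]
tcp_rot: [3.141, 0.227, 1.837]
contact_force: [-0.4, -2.6, -1.2]
grip_width: 19.6
```

send_rows([
  [[0, 0, 0, 0, 0, 0, -0.2], [0, 0, 0, 0, 0, 0, -0.2], [0, 0, 0, 0, 0, 0, -0.2], [0, 0, 0, 0, 0, 0, -0.2], [0, 0, 0, 0, 0, 0, -0.2]],
])

```text
time: 10.23
tool_pos: [580.1, -54.7, 39.2]
tcp_rot: [3.141, 0.227, 1.836]
contact_force: [-0.6, 0.0, -0.2]
grip_width: 48.4
```

send_rows([
  [[0, 0, 0, 0, 0, -15, -0.2], [0, 0, 0, 0, 0, -40, -0.2], [0, 0, 0, 0, 0, -70, -0.2], [0, 0, 0, 0, 0, -70, -0.2]],
])

```text
time: 10.57
tool_pos: [578.7, -38.9, 112.7]
tcp_rot: [3.133, 0.229, 1.836]
contact_force: [1.8, 0.2, 0.4]
grip_width: 55.1
```

```bash
python3 - <<'E'
from h import *
np.set_printoptions(precision=1,suppress=True)
snap('scene','s7')
p,R=cur(); print(get_obs()['time'],p,R.as_euler('xyz',degrees=True),get_obs()['contact_force'])
im=cv2.imread('pics/s7.png'); cv2.imwrite('pics/s7c.png',cv2.resize(im[100:260,240:450],None,fx=3.7,fy=3.7,interpolation=cv2.INTER_CUBIC))
snap('wrist','w7')
E
```

```text
10.6167 [577.8 -39.2 110.4] [179.6  13.1 105.2] [ 0.5  1.  -0.3]
```

View pics/s7c.png

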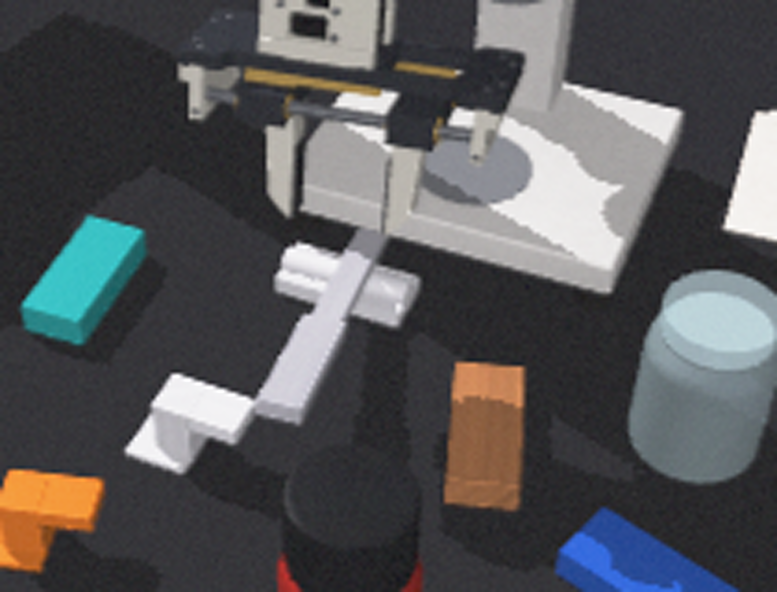

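View pics/w7.png

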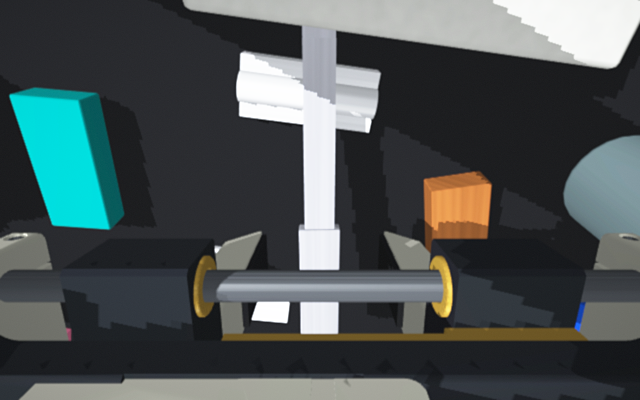

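```bash
python3 - <<'E'
from h import *
np.set_printoptions(precision=1,suppress=True)
l,r=onz('wrist',(88,237),22),onz('wrist',(107,378),22); print('ridge',l,r,np.linalg.norm(l-r),(l+r)/2)
e1,e2=onz('wrist',(8,190),20),onz('wrist',(67,600),20); print('edge',e1,e2,np.degrees(np.arctan2(*(e1-e2)[[1,0]])))
s=onz('wrist',(228,319.5),23+85*.208+11); print('step top',s)
t=onz('wrist',(28,319.5),20); print('bar at edge',t)
n=np.array([-(e1-e2)[1],(e1-e2)[0]]); n/=-np.linalg.norm(n); print('n',n,'edge dist from ridge',n@(e1-l)[:2],n@(e1-r)[:2])
print(get_obs()['time'])
E
```

```text
ridge [509.3   7.3  22. ] [598.6  19.2  22. ] 90.14642140503186 [553.9  13.2  22. ]
edge [476.4  44.   20. ] [723.   77.9  20. ] -172.15212301988848
step top [581.4 -61.6  51.7]
bar at edge [550.4  53.4  20. ]
n [-0.1  1. ] edge dist from ridge 40.816657089961964 41.19754570274847
10.6667
```

```bash
python3 - <<'E'
from h import *
np.set_printoptions(precision=1,suppress=True)
p,R=cur(); print(p)
plan([(588.6,-88.6,101,105.1,12),(591.9,-100.6,42.3,105.1,12)])
E
```

```text
[576.6 -39.4 108.6]
turn [0.2 1.  0.1] shift [-47.6  -1.4  18.8] | d 51 a 1
turn [0. 0. 0.] shift [ 0.   0.1 60. ] | d 60 a 0
```

send_rows([
  [[0, 1, 0, -40, -1.5, 5, -0.2], [0, 1, 0, -48, -1.5, 18, -0.2], [0, 1, 0, -48, -1.5, 18, -0.2], [0, 1, 0, -48, -1.5, 18, -0.2]],
])

```text
time: 11.0
tool_pos: [586.4, -89.6, 98.5]
tcp_rot: [-3.138, 0.207, 1.835]
contact_force: [-1.2, 0.4, -0.1]
grip_width: 54.9
```

```bash
python3 - <<'E'
from h import *
np.set_printoptions(precision=1,suppress=True)
snap('wrist','w8')
p,R=cur(); print(p,R.as_euler('xyz',degrees=True))
plan([(591.9,-100.6,42.3,105.1,12)])
E
```

```text
[586.6 -88.9  99. ] [-179.9   11.9  105.2]
turn [-0.1 -0.1  0.1] shift [-0.7  2.2 58.1] | d 58 a 0
```

View pics/w8.png

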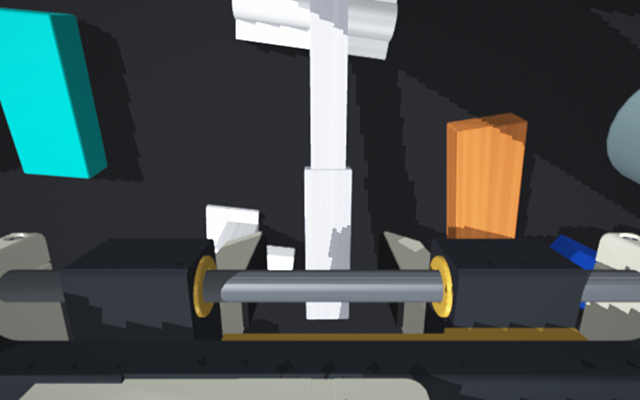

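send_rows([
  [[0, 0, 0, -0.5, 1.5, 35, -0.2], [0, 0, 0, -0.5, 1.5, 55, -0.2], [0, 0, 0, -0.5, 1.5, 58, -0.2], [0, 0, 0, -0.5, 1.5, 58, 1], [0, 0, 0, -0.5, 1.5, 58, 1]],
])

```text
time: 11.47
tool_pos: [592.8, -100.1, 44.6]
tcp_rot: [3.141, 0.209, 1.837]
contact_force: [0.3, -0.2, 0.0]
grip_width: 46.1
```

send_rows([
  [[0, 0, 0, 0, 0, 0, 1], [0, 0, 0, 0, 0, 0, 1], [0, 0, 0, 0, 0, 0, 1], [0, 0, 0, 0, 0, 0, 1]],
])

```text
time: 11.8
tool_pos: [592.9, -100.7, 44.8]
tcp_rot: [3.14, 0.21, 1.836]
contact_force: [1.0, 0.3, 2.2]
grip_width: 28.0
```

```bash
python3 - <<'E'
from h import *
np.set_printoptions(precision=1,suppress=True)
p,R=cur(); print(get_obs()['time'],p,R.as_euler('xyz',degrees=True),get_obs()['contact_force'],get_obs()['grip_width'])
plan([(592.4,-101.5,30,105.1,6),(592.8,-102.5,12.5,105.1,-2)])
E
```

```text
11.8 [ 592.9 -100.7   44.8] [179.9  12.  105.2] [1.  0.3 2.2] 28.040850847725775
turn [0.1 6.  0.1] shift [ 2.5 -0.7 14.6] | d 15 a 6
turn [ 0.  8. -0.] shift [ 0.8  0.1 17.5] | d 18 a 8
```

```bash
python3 - <<'E'
from h import *
np.set_printoptions(precision=1,suppress=True)
plan([(593.2,-101.5,32.2,105.2,6),(593.5,-102.2,18.4,105.2,-0.5),(593.5,-102.2,15,105.2,-2.2)])
E
```

```text
turn [0.1 6.  0. ] shift [ 1.8  0.  12.5] | d 13 a 6
turn [-0.   6.5  0. ] shift [ 0.7  0.1 13.8] | d 14 a 6
turn [0.  1.7 0. ] shift [-0.  -0.   3.4] | d 3 a 2
```

send_rows([
  [[0, 2, 0, 0.6, 0, 4, 1], [0, 4, 0, 1.2, 0, 8, 1], [0, 6, 0, 1.8, 0, 12.5, 1], [0, 6, 0, 1.8, 0, 12.5, 1]],
])

```text
time: 12.13
tool_pos: [593.0, -102.3, 31.4]
tcp_rot: [3.14, 0.103, 1.835]
contact_force: [0.6, 0.8, 2.5]
grip_width: 27.9
```

send_rows([
  [[0, 2, 0, 0.2, 0, 4.3, 1], [0, 4.3, 0, 0.5, 0, 9, 1], [0, 6.5, 0, 0.7, 0, 13.8, 1], [0, 6.5, 0, 0.7, 0, 13.8, 1]],
])

```text
time: 12.47
tool_pos: [593.1, -102.8, 17.7]
tcp_rot: [3.141, -0.01, 1.835]
contact_force: [-0.6, 1.4, 6.4]
grip_width: 28.1
```

send_rows([
  [[0, 0.8, 0, 0, 0, 1.7, 1], [0, 1.7, 0, 0, 0, 3.4, 1], [0, 1.7, 0, 0, 0, 3.4, 1], [0, 1.7, 0, 0, 0, 3.4, 1]],
])

```text
time: 12.8
tool_pos: [593.4, -102.6, 15.2]
tcp_rot: [3.14, -0.036, 1.836]
contact_force: [-0.4, -1.6, 5.9]
grip_width: 27.6
```

```bash
python3 - <<'E'
from h import *
np.set_printoptions(precision=1,suppress=True)
o=get_obs();p,R=cur(); print(get_obs()['time'],p,R.as_euler('xyz',degrees=True),o['contact_force'],o['moment'],get_obs()['grip_width'])
snap('scene','s9')
im=cv2.imread('pics/s9.png'); cv2.imwrite('pics/s9c.png',cv2.resize(im[100:260,240:450],None,fx=3.7,fy=3.7,interpolation=cv2.INTER_CUBIC))
snap('wrist','w9')
E
```

```text
12.8 [ 593.4 -102.6   15.2] [179.9  -2.1 105.2] [-0.4 -1.6  5.9] [-0.1  0.1  0. ] 27.5767090797388
```

View pics/s9c.png

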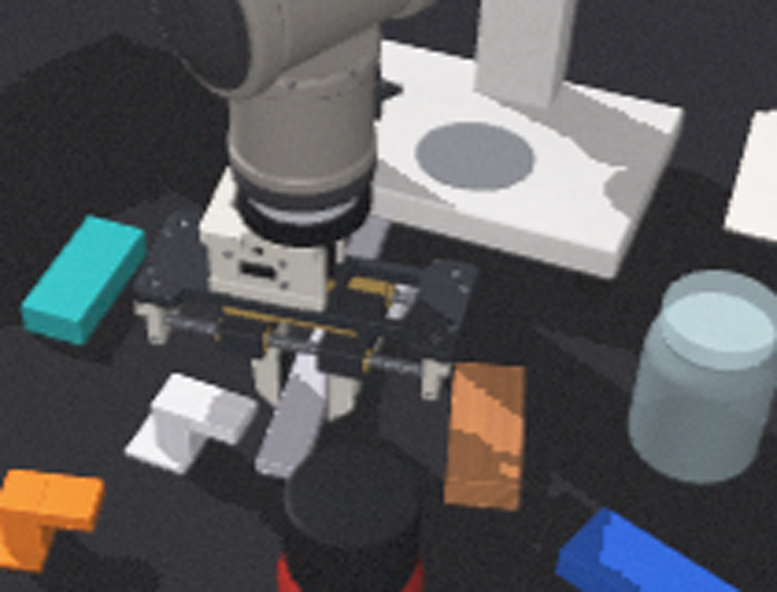

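View pics/w9.png

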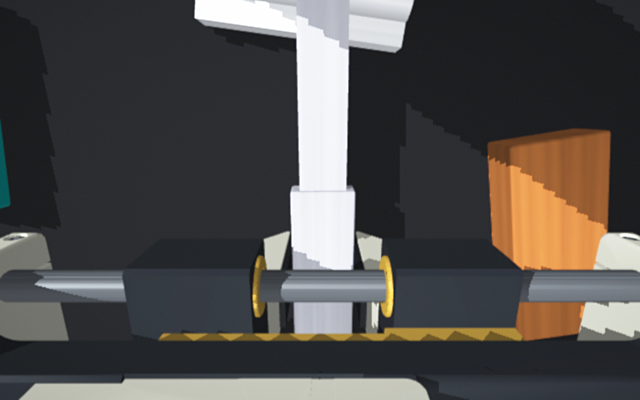

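```bash
python3 - <<'E'
from h import *
np.set_printoptions(precision=1,suppress=True)
plan([(593.5,-102.4,13.6,105.2,-2.8),(579,-105,13.6,99.8,-2.8),(564.9,-107,13.6,94.4,-2.8)])
E
```

```text
turn [0.1 0.8 0. ] shift [0.1 0.1 1.7] | d 2 a 1
turn [-0.3 -0.   5.4] shift [  1.3 -14.7   0.1] | d 15 a 5
turn [-0.3 -0.   5.4] shift [  0.4 -14.2   0. ] | d 14 a 5
```

send_rows([
  [[0, 0.8, 0, 0, 0, 1.7, 1], [0, 0.8, 0, 0, 0, 1.7, 1], [0, 0.8, 0, 0, 0, 1.7, 1]],
])

```text
time: 13.15
tool_pos: [593.5, -102.4, 13.5]
tcp_rot: [3.14, -0.05, 1.836]
contact_force: [-1.0, -0.6, 5.5]
grip_width: 27.8
```

send_rows([
  [[0, 0, 1.3, 0.3, -3.7, 0, 1], [0, 0, 2.7, 0.6, -7.4, 0, 1], [-0.2, 0, 4, 1, -11, 0, 1], [-0.3, 0, 5.4, 1.3, -14.7, 0, 1], [-0.3, 0, 5.4, 1.3, -14.7, 0, 1]],
])

```text
time: 13.57
tool_pos: [578.7, -105.5, 13.3]
tcp_rot: [3.139, -0.051, 1.739]
contact_force: [4.4, -1.6, 6.3]
grip_width: 27.3
```

```bash
python3 - <<'E'
from h import *
np.set_printoptions(precision=1,suppress=True)
o=get_obs();p,R=cur(); print(get_obs()['time'],p,R.as_euler('xyz',degrees=True),o['contact_force'],o['moment'],get_obs()['grip_width'])
snap('scene','s10')
im=cv2.imread('pics/s10.png'); cv2.imwrite('pics/s10c.png',cv2.resize(im[100:260,240:450],None,fx=3.7,fy=3.7,interpolation=cv2.INTER_CUBIC))
plan([(564.9,-107,13.6,94.4,-2.8)])
E
```

```text
13.5667 [ 578.7 -105.5   13.3] [179.8  -2.9  99.6] [ 4.4 -1.6  6.3] [-0.3 -0.7 -0.4] 27.32156920040605
turn [-0.1 -0.1  5.3] shift [  0.9 -14.   -0.3] | d 14 a 5
```

View pics/s10c.png

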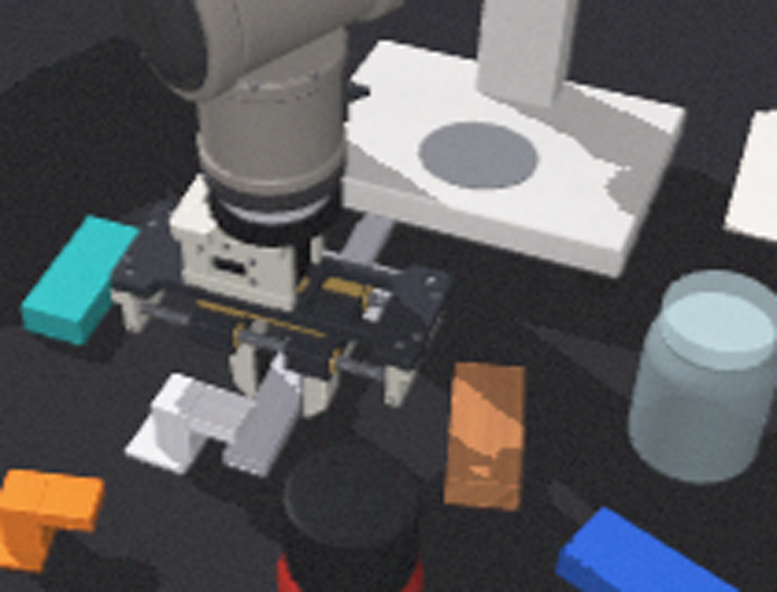

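send_rows([
  [[0, 0, 0.8, 0.2, -3.6, 0, 1], [0, 0, 1.6, 0.4, -7.2, 0, 1], [0, 0, 2.4, 0.7, -10.7, 0, 1], [0, 0, 3.2, 0.9, -14, 0, 1], [0, 0, 3.2, 0.9, -14, 0, 1]],
])

```text
time: 14.03
tool_pos: [566.0, -107.3, 13.6]
tcp_rot: [3.139, -0.05, 1.682]
contact_force: [6.2, -2.8, 6.3]
grip_width: 27.5
```

```bash
python3 - <<'E'
from h import *
np.set_printoptions(precision=1,suppress=True)
o=get_obs();p,R=cur(); print(get_obs()['time'],p,R.as_euler('xyz',degrees=True),o['contact_force'],o['moment'],get_obs()['grip_width'])
snap('scene','s11')
im=cv2.imread('pics/s11.png'); cv2.imwrite('pics/s11c.png',cv2.resize(im[100:260,240:450],None,fx=3.7,fy=3.7,interpolation=cv2.INTER_CUBIC))
E
```

```text
14.0333 [ 566.  -107.3   13.6] [179.9  -2.9  96.4] [ 6.2 -2.8  6.3] [-0.4 -1.1 -0.8] 27.487013228195462
```

View pics/s11c.png

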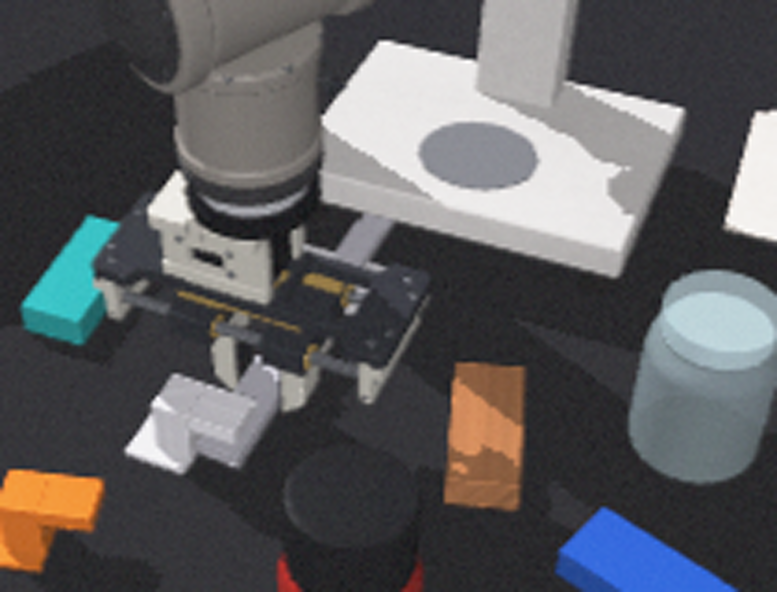

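send_rows([
  [[0, 0, 0.7, 0, -2.5, 0, 1], [0, 0, 1.3, 0, -4.5, 0, 1], [0, 0, 1.3, 0, -4.5, 0, 1]],
])

```text
time: 14.33
tool_pos: [561.9, -107.7, 13.7]
tcp_rot: [3.14, -0.05, 1.66]
contact_force: [7.0, -2.4, 5.2]
grip_width: 27.4
```

send_rows([
  [[0, -0.3, 0, 0, 0, -0.7, 1], [0, -0.6, 0, 0, 0, -1.4, 1], [0, -0.8, 0, 0, 0, -1.9, 1], [0, -0.8, 0, 0, 0, -1.9, 1]],
])

```text
time: 14.67
tool_pos: [562.0, -107.9, 15.6]
tcp_rot: [3.14, -0.036, 1.661]
contact_force: [6.4, -3.4, 5.1]
grip_width: 27.8
```

send_rows([
  [[0, -0.3, 0, 0, 0, -0.7, 1], [0, -0.6, 0, 0, 0, -1.4, 1], [0, -0.6, 0, 0, 0, -1.4, 1]],
])

```text
time: 14.92
tool_pos: [562.0, -107.9, 16.7]
tcp_rot: [3.14, -0.025, 1.661]
contact_force: [6.9, -3.1, 2.5]
grip_width: 27.8
```

Contact with the lip is building (Fz 5.1→2.5).

send_rows([
  [[0, -0.2, 0, 0, 0, -0.5, 1], [0, -0.2, 0, 0, 0, -0.5, 1], [0, -0.2, 0, 0, 0, -0.5, 1]],
])

```text
time: 15.17
tool_pos: [562.0, -108.0, 16.9]
tcp_rot: [3.14, -0.022, 1.661]
contact_force: [7.7, -3.8, -0.4]
grip_width: 28.0
```

```bash
python3 - <<'E'
from h import *
np.set_printoptions(precision=1,suppress=True)
o=get_obs();p,R=cur(); print(get_obs()['time'],p,R.as_euler('xyz',degrees=True),o['contact_force'],o['moment'],get_obs()['grip_width'])
snap('scene','s12')
im=cv2.imread('pics/s12.png'); cv2.imwrite('pics/s12c.png',cv2.resize(im[100:260,240:450],None,fx=3.7,fy=3.7,interpolation=cv2.INTER_CUBIC))
E
```

```text
15.1667 [ 562.  -108.    16.9] [179.9  -1.3  95.2] [ 7.7 -3.8 -0.4] [-0.5 -1.4 -0.7] 27.97738323453326
```

View pics/s12c.png

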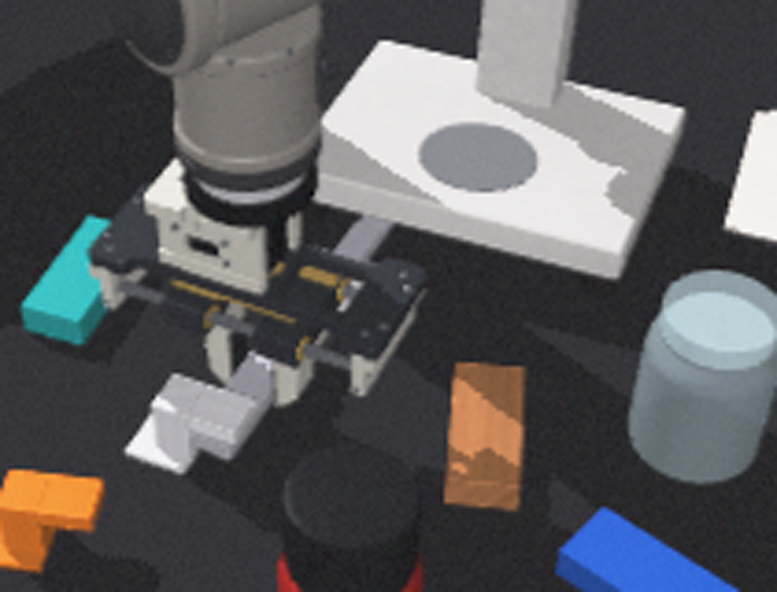

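send_rows([
  [[0, 0, 0, 0, 0, 0, -0.2], [0, 0, 0, 0, 0, 0, -0.2], [0, 0, 0, 0, 0, 0, -0.2], [0, 0, 0, 0, 0, 0, -0.2], [0, 0, 0, 0, 0, 0, -0.2]],
])

```text
time: 15.63
tool_pos: [559.1, -106.6, 15.8]
tcp_rot: [-3.136, -0.025, 1.664]
contact_force: [0.5, 1.0, -0.2]
grip_width: 53.7
```

send_rows([
  [[0, 0, 0, 0, 0, -20, -0.2], [0, 0, 0, 0, 0, -50, -0.2], [0, 0, 0, 0, 0, -90, -0.2], [0, 0, 0, 0, 0, -130, -0.2], [0, 0, 0, 0, 0, -130, -0.2]],
])

```text
time: 16.05
tool_pos: [564.3, -111.4, 154.1]
tcp_rot: [3.134, -0.019, 1.664]
contact_force: [1.6, -1.0, -0.2]
grip_width: 55.3
```

```bash
python3 - <<'E'
from h import *
np.set_printoptions(precision=1,suppress=True)
o=get_obs();p,R=cur(); print(get_obs()['time'],p,R.as_euler('xyz',degrees=True),o['contact_force'])
snap('scene','s13')
im=cv2.imread('pics/s13.png'); cv2.imwrite('pics/s13c.png',cv2.resize(im[100:260,240:450],None,fx=3.7,fy=3.7,interpolation=cv2.INTER_CUBIC))
snap('wrist','w13')
E
```

```text
16.05 [ 564.3 -111.4  154.1] [179.5  -1.1  95.3] [ 1.6 -1.  -0.2]
```

View pics/s13c.png

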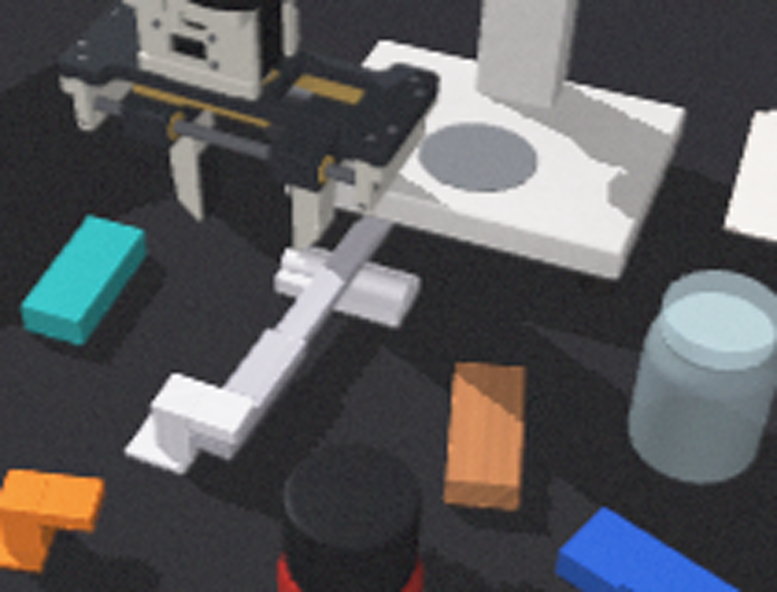

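View pics/w13.png

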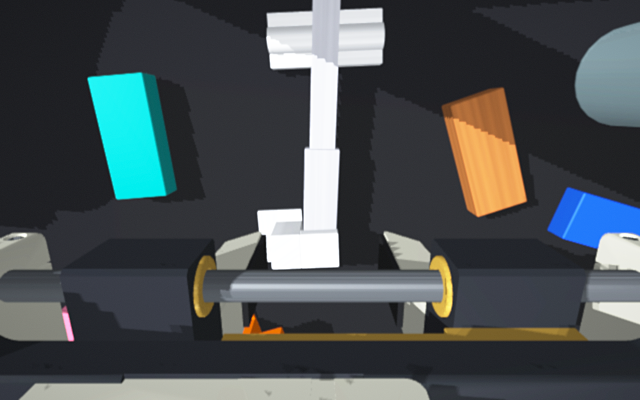

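```bash
python3 - <<'E'
from h import *
np.set_printoptions(precision=1,suppress=True)
snap('wrist','w14')
p,R=cur(); print(p)
for rc in [(105,443),(87,503),(201,527),(216,475)]: print(onz('wrist',rc,23))
capture('top');capture('scene')
for c in ('top','scene'):
    for r in regions_of('jar',c)[:2]:
        ys,xs=np.where(r['region']); print(c,round(r['conf'],2),ys.min(),ys.max(),xs.min(),xs.max())
        q=np.c_[ys,xs]
    print([ (round(r['conf'],2),onz(c,r['location'],0)) for r in place_of('jar',c)[:3]])
# predicted silhouette for candidates
th=np.linspace(0,2*np.pi,60)
for C in [(803,2),(805,10),(805,15),(808,19)]:
    P=[(C[0]+40*np.cos(t),C[1]+40*np.sin(t),z) for t in th for z in(0,110)]
    for c in('top','scene'):
        q=np.array([proj(c,x) for x in P]); print(C,c,q.min(0),q.max(0))
E
```

```text
[ 560.3 -110.   146.2]
[648.1 -28.8  23. ]
[692.  -11.2  23. ]
[732.1 -99.4  23. ]
[ 691.3 -116.4   23. ]
top 0.79 104 147 255 289
[(0.85, array([808.3,   4.1,   0. ])), (0.67, array([ 739.2, -301.1,    0. ]))]
[(0.66, array([805.2,  14.7,   0. ]))]
(803, 2) top [101.4 254.2] [149.2 291.3]
(803, 2) scene [171.9 406.3] [232.3 451.8]
(805, 10) top [100.5 250.7] [148.4 288.2]
(805, 10) scene [170.2 408.5] [230.3 454. ]
(805, 15) top [100.4 248.6] [148.3 286.3]
(805, 15) scene [168.9 409.3] [228.9 454.8]
(808, 19) top [ 99.2 246.9] [147.2 284.8]
(808, 19) scene [168.3 411.2] [228.3 456.8]
```

View pics/w14.png

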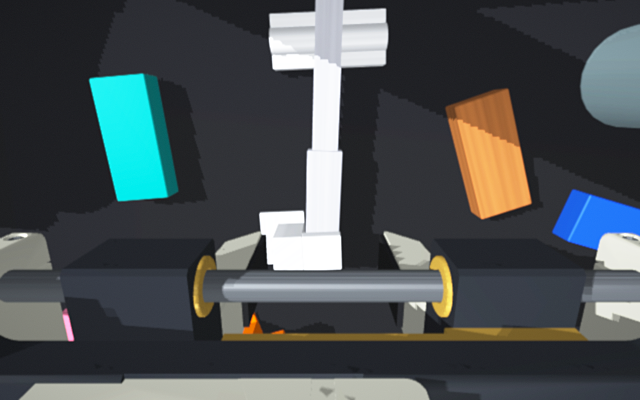

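```bash
python3 - <<'E'
from h import *
np.set_printoptions(precision=1,suppress=True)
plan([(710.5,-115,130,114.9,-18)])
E
```

```text
turn [  3.   16.3 -19.4] shift [-19.3 149.3  13.7] | d 151 a 26
```

send_rows([
  [[3, 16.3, -19.4, -19, 149, 13, -0.35], [3, 16.3, -19.4, -19, 149, 13, -0.35], [3, 16.3, -19.4, -19, 149, 13, -0.35], [3, 16.3, -19.4, -19, 149, 13, -0.35], [3, 16.3, -19.4, -19, 149, 13, -0.35]],
])

```text
time: 16.92
tool_pos: [714.1, -116.5, 124.1]
tcp_rot: [-3.141, -0.318, 2.006]
contact_force: [-0.9, -0.4, -2.5]
grip_width: 62.1
```

```bash
python3 - <<'E'
from h import *
np.set_printoptions(precision=1,suppress=True)
capture('wrist'); snap('wrist','w15')
p,R=cur(); print(get_obs()['time'],p,R.as_euler('xyz',degrees=True),get_obs()['grip_width'])
print([(r['conf'],r['location'],onz('wrist',r['location'],11.5)) for r in place_of('shim_mid','wrist')])
E
```

```text
17.0167 [ 710.6 -115.2  127.4] [-179.8  -18.1  114.8] 61.87256681813849
[(0.87, [45.8, 6.4], array([396.7, -80.5,  11.5])), (0.84, [178.7, 333.8], array([698.9, -66.7,  11.5]))]
```

View pics/w15.png

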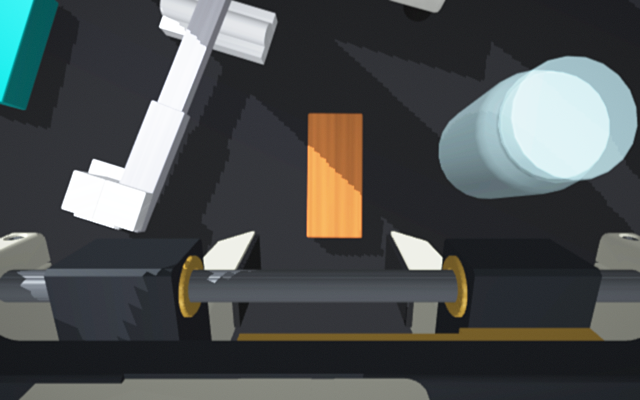

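```bash
python3 - <<'E'
from h import *
np.set_printoptions(precision=1,suppress=True)
c=[onz('wrist',rc,23) for rc in [(114,307),(114,362),(238,362.5),(237.5,306.5)]]
for x in c: print(x)
m=sum(c)/4; d=(c[0]+c[1]-c[2]-c[3])/2; print('mid',m,np.linalg.norm(d),np.degrees(np.arctan2(d[1],d[0])), np.linalg.norm(c[0]-c[1]))
d/=np.linalg.norm(d); h=m-38*d; print('hold',h)
a=float(np.degrees(np.arctan2(d[1],d[0])))
plan([(h[0],h[1]-15,60,a,-18),(h[0],h[1],4.5,a,-18)])
E
```

```text
[657.1 -29.   23. ]
[697.8 -10.2  23. ]
[ 739.9 -101.5   23. ]
[ 698.9 -120.    23. ]
mid [698.4 -65.2  23. ] 100.31285556151276 114.71269417529876 44.763376606498994
hold [714.3 -99.7  23. ]
turn [-0.1 -0.   0.1] shift [-23.3   4.1  65.9] | d 70 a 0
turn [0. 0. 0.] shift [-4.2  6.3 57. ] | d 57 a 0
```

```bash
python3 - <<'E'
from h import *
np.set_printoptions(precision=1,suppress=True)
plan([(712.8,-110,45,114.8,-18),(712.8,-99.2,5,114.8,-18)])
E
```

```text
turn [-0.1 -0.   0. ] shift [-23.3   4.7  81.7] | d 85 a 0
turn [0. 0. 0.] shift [-3.   4.5 41.1] | d 41 a 0
```

send_rows([
  [[0, 0, 0, -12, 4, 40, -0.35], [0, 0, 0, -23, 4, 75, -0.35], [0, 0, 0, -23, 4, 81, -0.35], [0, 0, 0, -23, 4, 81, -0.35], [0, 0, 0, -23, 4, 81, -0.35]],
])

```text
time: 17.48
tool_pos: [713.4, -110.2, 51.2]
tcp_rot: [3.138, -0.311, 2.006]
contact_force: [0.5, -0.1, 0.7]
grip_width: 62.1
```

```bash
python3 - <<'E'
from h import *
np.set_printoptions(precision=1,suppress=True)
snap('wrist','w16')
p,R=cur(); print(get_obs()['time'],p,R.as_euler('xyz',degrees=True),get_obs()['grip_width'],get_obs()['contact_force'])
plan([(712.8,-99.2,5,114.8,-18)])
for rc in [(235,300),(235,350)]: print(onz('wrist',rc,23))
E
```

```text
17.5333 [ 714.2 -110.6   52.2] [179.7 -17.7 115. ] 61.822408059057096 [-0.2 -0.7  0.9]
turn [0.2 0.3 0.2] shift [-3.9  3.3 48.3] | d 49 a 0
[ 700.4 -109.5   23. ]
[726.7 -97.4  23. ]
```

View pics/w16.png

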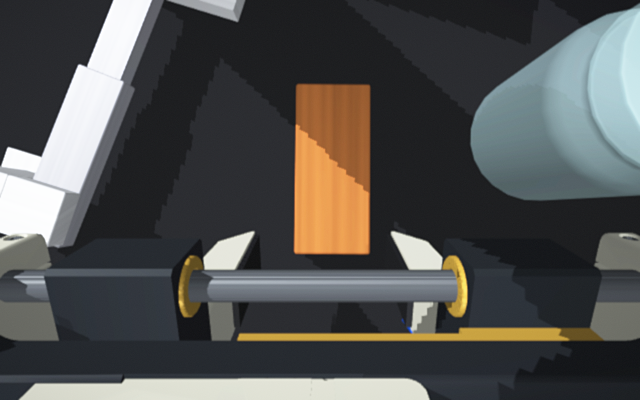

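send_rows([
  [[0, 0, 0, -2, 4, 20, -0.35], [0, 0, 0, -3.5, 4, 40, -0.35], [0, 0, 0, -3.5, 4, 47, -0.35], [0, 0, 0, -3.5, 4, 47, -0.35]],
])

```text
time: 17.87
tool_pos: [712.7, -98.6, 3.8]
tcp_rot: [3.139, -0.311, 2.006]
contact_force: [-0.6, 0.5, -0.1]
grip_width: 62.2
```

```bash
python3 - <<'E'
from h import *
np.set_printoptions(precision=1,suppress=True)
snap('wrist','w17')
p,R=cur(); print(get_obs()['time'],p,R.as_euler('xyz',degrees=True),get_obs()['grip_width'],get_obs()['contact_force'])
plan([(712.8,-99.2,5,114.8,-18)])
E
```

```text
17.9167 [713.  -98.9   4.5] [179.8 -17.8 114.9] 61.9053956572855 [-0.8 -0.2  0.3]
turn [0.2 0.2 0.1] shift [-0.  -0.3 -0.5] | d 1 a 0
```

View pics/w17.png

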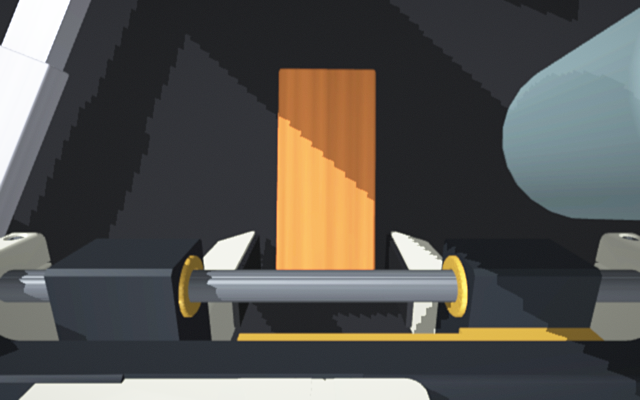

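Fingers straddle the block. Closing.

send_rows([
  [[0, 0, 0, 0, 0, 0, 1], [0, 0, 0, 0, 0, 0, 1], [0, 0, 0, 0, 0, 0, 1], [0, 0, 0, 0, 0, 0, 1], [0, 0, 0, 0, 0, 0, 1]],
])

```text
time: 18.33
tool_pos: [712.7, -98.9, 3.3]
tcp_rot: [3.139, -0.312, 2.006]
contact_force: [-0.8, -0.4, 5.3]
grip_width: 43.9
```

```bash
python3 - <<'E'
from h import *
np.set_printoptions(precision=1,suppress=True)
capture('wrist');snap('wrist','w18')
p,R=cur(); print(get_obs()['time'],p,R.as_euler('xyz',degrees=True),get_obs()['grip_width'],get_obs()['contact_force'])
E
```

```text
18.4333 [712.7 -98.9   3.4] [179.8 -17.8 114.9] 44.0579681788732 [-0.8 -1.3  5.5]
```

View pics/w18.png

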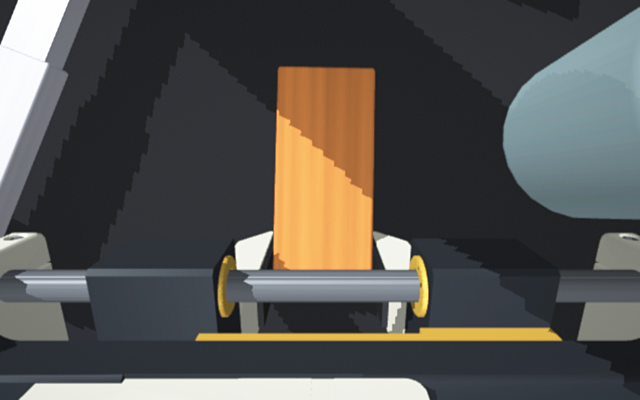

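```bash
python3 - <<'E'
from h import *
np.set_printoptions(precision=1,suppress=True)
a,b=onz('wrist',(68,278),23),onz('wrist',(69,375.5),23)
p,R=cur(); u=np.array([np.cos(np.radians(114.9)),np.sin(np.radians(114.9)),0])
print(a,b,np.degrees(np.arctan2(*(b-a)[[1,0]]))+90,'inner end ahead of TCP',((a+b)/2-p)@u, 'lat',np.cross(u,(a+b)/2-p)[2])
np.save('e.npy',0)
E
```

```text
[659.9 -30.3  23. ] [699.5 -12.4  23. ] 114.30310892740161 inner end ahead of TCP 84.21695909184545 lat -2.711071515138311
```

```bash
python3 - <<'E'
from h import *
np.set_printoptions(precision=1,suppress=True)
plan([(665,-90,6,97.85,-18),(657.7,-36,6,97.85,-18)],start=(np.array([712.7,-98.9,4.5]),Rt(114.9,-18)))
E
```

```text
turn [-5.3 -0.  16.2] shift [ 27.2 -39.5   7.3] | d 49 a 17
turn [0. 0. 0.] shift [51.8  0.1 16.8] | d 54 a 0
```

send_rows([
  [[0, 0, 0, 1, 0, -3, 1], [-1.8, 0, 5.4, 10, -13, -1, 1], [-3.5, 0, 10.8, 19, -26, 2, 1], [-5.3, 0, 16.2, 28, -39.5, 4, 1], [-5.3, 0, 16.2, 28, -39.5, 4, 1]],
])

```text
time: 18.85
tool_pos: [659.7, -88.9, 5.8]
tcp_rot: [-3.137, -0.317, 1.701]
contact_force: [1.1, 0.6, -0.9]
grip_width: 43.7
```

```bash
python3 - <<'E'
from h import *
np.set_printoptions(precision=1,suppress=True)
capture('wrist');snap('wrist','w19')
p,R=cur(); print(get_obs()['time'],p,R.as_euler('xyz',degrees=True),get_obs()['grip_width'],get_obs()['contact_force'])
plan([(657.7,-36,6,97.85,-18)])
E
```

```text
18.95 [664.2 -90.    7.1] [179.9 -17.9  97.9] 43.90859343717484 [ 0.9  0.2 -0.9]
turn [0.1 0.1 0.1] shift [51.4  0.9 17.9] | d 54 a 0
```

View pics/w19.png

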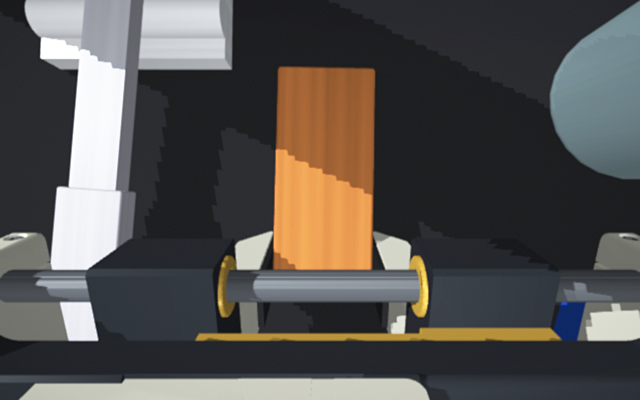

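send_rows([
  [[0, 0, 0, 26, 0.9, 9.5, 1], [0, 0, 0, 51.5, 0.9, 18.5, 1], [0, 0, 0, 51.5, 0.9, 18.5, 1], [0, 0, 0, 51.5, 0.9, 18.5, 1], [0, 0, 0, 51.5, 0.9, 18.5, 1]],
])

```text
time: 19.37
tool_pos: [659.3, -36.0, 5.3]
tcp_rot: [3.138, -0.312, 1.71]
contact_force: [0.1, -0.6, -0.3]
grip_width: 43.5
```

```bash
python3 - <<'E'
from h import *
np.set_printoptions(precision=1,suppress=True)
snap('wrist','w20')
p,R=cur(); print(get_obs()['time'],p,R.as_euler('xyz',degrees=True),get_obs()['grip_width'],get_obs()['contact_force'])
plan([(645.7,51.2,4.8,97.85,-18)])
E
```

```text
19.4167 [659.1 -36.4   5.3] [179.8 -17.9  97.9] 43.922322521374525 [ 0.  -0.2 -0.7]
turn [0.2 0.1 0.1] shift [84.2 -1.3 27.7] | d 89 a 0
```

View pics/w20.png

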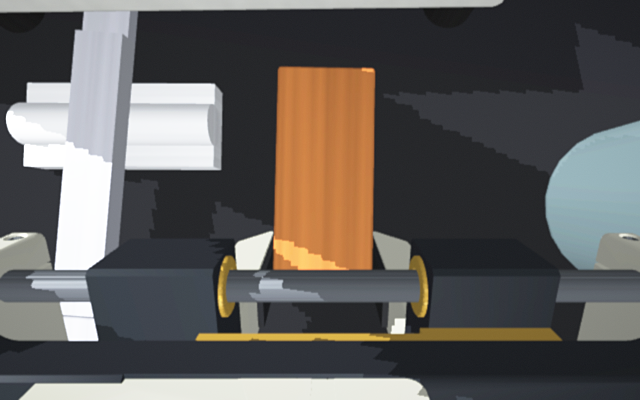

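```bash
python3 - <<'E'
from h import *
np.set_printoptions(precision=1,suppress=True)
p,R=cur(); u=np.array([np.cos(np.radians(97.9)),np.sin(np.radians(97.9)),0])
for rc in[(9,325),(4,495),(13,40)]:
  e=onz('wrist',rc,30); print(e,(e-p)@u)
a=onz('wrist',(68,326),24);print('end',(a-p)@u)
E
```

```text
[645.9  71.4  30. ] 108.6091385238325
[719.   83.9  30. ] 110.92794520578204
[524.   52.5  30. ] 106.68756477439554
end 85.08109477223573
```

send_rows([
  [[0, 0, 0, 15, -0.5, 5.2, 1], [0, 0, 0, 25, -0.5, 8.5, 1], [0, 0, 0, 35, -0.5, 11.8, 1], [0, 0, 0, 45, -0.5, 15, 1], [0, 0, 0, 45, -0.5, 15, 1]],
])

```text
time: 19.83
tool_pos: [650.6, 13.9, 5.0]
tcp_rot: [3.14, -0.314, 1.71]
contact_force: [0.3, 0.5, -0.7]
grip_width: 43.8
```

send_rows([
  [[0, 0, 0, 10, -0.5, 3.2, 1], [0, 0, 0, 20, -0.5, 6.5, 1], [0, 0, 0, 30, -0.5, 9.7, 1], [0, 0, 0, 41.5, -0.5, 13.5, 1], [0, 0, 0, 41.5, -0.5, 13.5, 1]],
])

```text
time: 20.25
tool_pos: [643.9, 57.3, 4.8]
tcp_rot: [3.14, -0.314, 1.71]
contact_force: [0.3, 0.4, -1.4]
grip_width: 44.0
```

```bash
python3 - <<'E'
from h import *
np.set_printoptions(precision=1,suppress=True)
snap('wrist','w21'); snap('scene','s21')
im=cv2.imread('pics/s21.png'); cv2.imwrite('pics/s21c.png',cv2.resize(im[100:260,240:450],None,fx=3.7,fy=3.7,interpolation=cv2.INTER_CUBIC))
p,R=cur(); print(get_obs()['time'],p,R.as_euler('xyz',degrees=True),get_obs()['grip_width'],get_obs()['contact_force'])
E
```

```text
20.35 [644.6  55.1   4.9] [179.8 -17.9  98. ] 43.57123831553666 [-0.9 -0.1 -0.5]
```

View pics/w21.png

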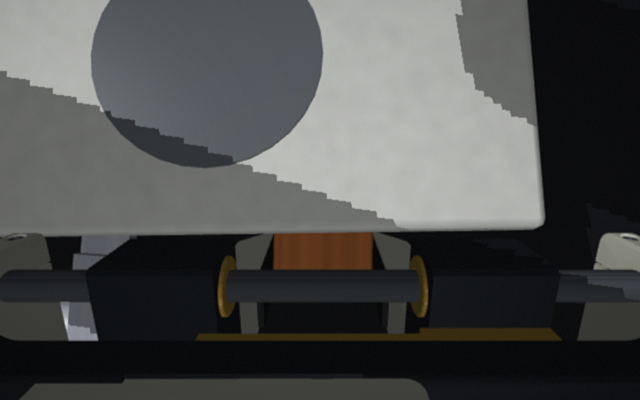

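View pics/s21c.png

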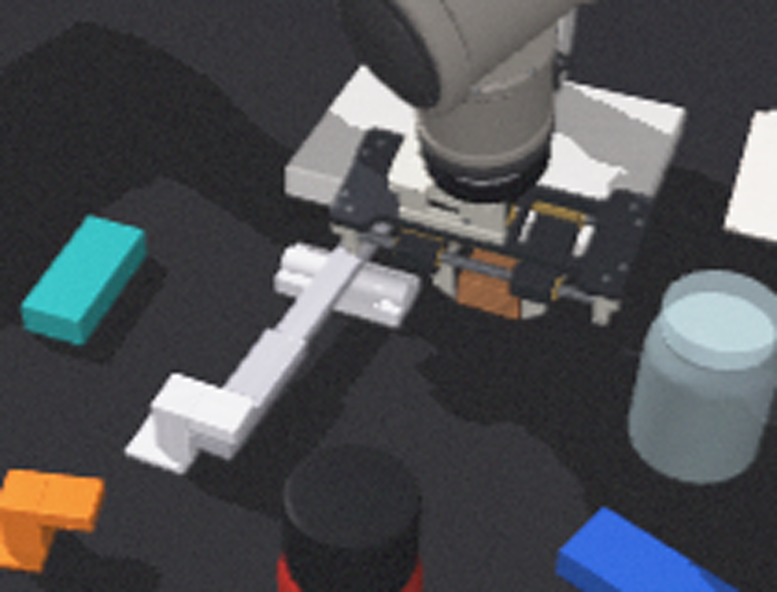

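send_rows([
  [[0, 0, 0, 0.4, 0, 1.2, 1], [0, 0, 0, 0.4, 0, 1.2, 1], [0, 0, 0, 0.4, 0, 1.2, -0.15], [0, 0, 0, 0.4, 0, 1.2, -0.15], [0, 0, 0, 0.4, 0, 1.2, -0.15]],
])

```text
time: 20.77
tool_pos: [644.8, 54.8, 3.9]
tcp_rot: [3.139, -0.313, 1.708]
contact_force: [-0.1, -0.4, -0.4]
grip_width: 52.6
```

send_rows([
  [[0, 0, 0, 0, 0, -1, -0.15], [0, 0, 0, 0, 0, -20, -0.15], [0, 0, 0, 0, 0, -60, -0.15], [0, 0, 0, 0, 0, -100, -0.15], [0, 0, 0, 0, 0, -140, -0.15]],
])

```text
time: 21.18
tool_pos: [649.7, 12.0, 138.4]
tcp_rot: [3.14, -0.313, 1.708]
contact_force: [1.9, 0.4, 0.4]
grip_width: 52.7
```

```bash
python3 - <<'E'
from h import *
np.set_printoptions(precision=1,suppress=True)
p,R=cur(); print(get_obs()['time'],p,R.as_euler('xyz',degrees=True),get_obs()['grip_width'],get_obs()['contact_force'])
snap('wrist','w22'); snap('scene','s22')
im=cv2.imread('pics/s22.png'); cv2.imwrite('pics/s22c.png',cv2.resize(im[100:260,240:450],None,fx=3.7,fy=3.7,interpolation=cv2.INTER_CUBIC))
p,R=cur(); print(get_obs()['time'],p,R.as_euler('xyz',degrees=True),get_obs()['grip_width'],get_obs()['contact_force'])
E
```

```text
21.1833 [649.7  12.  138.4] [179.9 -17.9  97.9] 52.687364466736696 [1.9 0.4 0.4]
21.2833 [654.    9.8 144.5] [179.1 -17.6  98. ] 52.9650648559578 [ 0.5  0.3 -0.5]
```

View pics/w22.png

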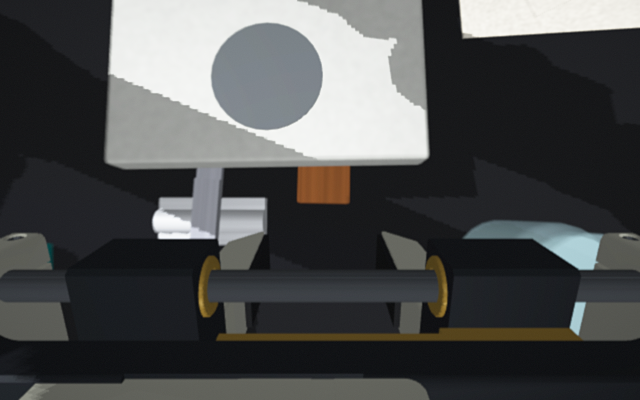

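View pics/s22c.png

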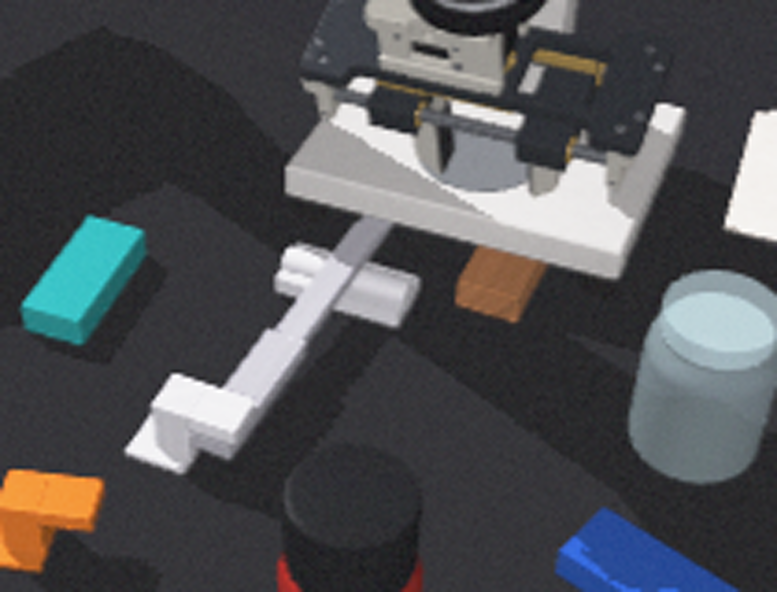

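```bash
python3 - <<'E'
from h import *
np.set_printoptions(precision=1,suppress=True)
plan([(562,-108,110,95.2,-1.3)])
E
```

```text
turn [  0.5 -16.4   2.6] shift [-109.4 -107.5   -0.3] | d 153 a 17
```

send_rows([
  [[0.5, -16.4, 2.6, -109.4, -107.5, 0, -0.2], [0.5, -16.4, 2.6, -109.4, -107.5, 0, -0.2], [0.5, -16.4, 2.6, -109.4, -107.5, 0, -0.2], [0.5, -16.4, 2.6, -109.4, -107.5, 0, -0.2], [0.5, -16.4, 2.6, -109.4, -107.5, 0, -0.2]],
])

```text
time: 21.7
tool_pos: [554.2, -107.6, 101.7]
tcp_rot: [-3.123, -0.027, 1.662]
contact_force: [0.5, -0.3, 0.0]
grip_width: 55.0
```

```bash
python3 - <<'E'
from h import *
np.set_printoptions(precision=1,suppress=True)
capture('wrist');snap('wrist','w23')
p,R=cur(); print(get_obs()['time'],p,R.as_euler('xyz',degrees=True),get_obs()['grip_width'],get_obs()['contact_force'])
plan([(562,-108,17,95.2,-1.3)])
E
```

```text
21.8 [ 557.6 -105.8  103. ] [-179.2   -1.5   95.2] 55.236082874870526 [ 0.9 -0.3  0.1]
turn [-0.8 -0.2  0. ] shift [-4.9  5.3 85.8] | d 86 a 1
```

View pics/w23.png

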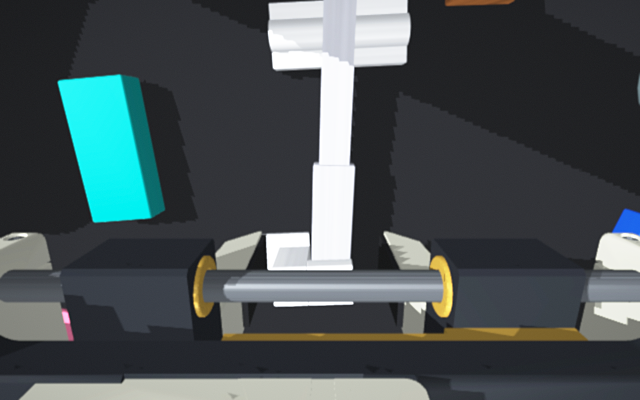

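```bash
python3 - <<'E'
from h import *
np.set_printoptions(precision=1,suppress=True)
a,b=onz('wrist',(165,333.5),31),onz('wrist',(255,331.5),30.5); print('step',a,b,np.degrees(np.arctan2(*(a-b)[[1,0]])))
l=onz('wrist',(262,330),42.5); print('lip front',l)
d=(a-b)/np.linalg.norm(a-b); print('handle pt',a-40*d,a-42*d)
plan([(562,-108,17,95,-1.3)])
p,R=cur();print(p)
E
```

```text
step [561.6 -72.2  31. ] [ 566.6 -137.2   30.5] 94.40998161942586
lip front [ 565.4 -137.3   42.5]
handle pt [ 564.7 -112.    30.7] [ 564.8 -114.    30.7]
turn [-0.8 -0.2  0.2] shift [-4.9  5.3 85.8] | d 86 a 1
[ 557.6 -105.8  103. ]
```

send_rows([
  [[-0.5, 0, 0.5, -4, 5.5, 35, -0.2], [-0.5, 0, 0.5, -4, 5.5, 70, -0.2], [-0.5, 0, 0.5, -4, 5.5, 85, -0.2], [-0.5, 0, 0.5, -4, 5.5, 85, -0.2], [-0.5, 0, 0.5, -4, 5.5, 85, -0.2]],
])

```text
time: 22.22
tool_pos: [562.9, -106.0, 17.5]
tcp_rot: [-3.136, -0.027, 1.656]
contact_force: [0.6, -0.0, -0.3]
grip_width: 54.9
```

```bash
python3 - <<'E'
from h import *
np.set_printoptions(precision=1,suppress=True)
p,R=cur(); print(get_obs()['time'],p,R.as_euler('xyz',degrees=True),get_obs()['grip_width'],get_obs()['contact_force'])
plan([(563.5,-108.5,16,94.7,-1.3)])
E
```

```text
22.2167 [ 562.9 -106.    17.5] [-179.7   -1.5   94.9] 54.93866785688399 [ 0.6 -0.  -0.3]
turn [-0.3 -0.2  0.2] shift [-2.6  0.4  1.5] | d 3 a 0
```

send_rows([
  [[-0.3, 0, 0, -2.5, 0.5, 1.5, -0.2], [-0.3, 0, 0, -2.5, 0.5, 1.5, 1], [-0.3, 0, 0, -2.5, 0.5, 1.5, 1], [-0.3, 0, 0, -2.5, 0.5, 1.5, 1], [-0.3, 0, 0, -2.5, 0.5, 1.5, 1]],
])

```text
time: 22.63
tool_pos: [563.5, -109.2, 17.1]
tcp_rot: [3.14, -0.026, 1.655]
contact_force: [0.1, -0.0, -0.1]
grip_width: 33.0
```

send_rows([
  [[0, 0, 0, 0, 0, 0, 1], [0, 0, 0, 0, 0, 0, 1], [0, 0, 0, 0, 0, 0, 1]],
])

```text
time: 22.88
tool_pos: [563.2, -109.2, 16.8]
tcp_rot: [3.141, -0.026, 1.655]
contact_force: [-2.9, -0.7, 5.0]
grip_width: 27.7
```

send_rows([
  [[0, 0.5, 0, 0, 0, 1.2, 1], [0, 1.1, 0, 0, 0, 2.6, 1], [0, 1.2, 0, 0, 0, 2.9, 1], [0, 1.2, 0, 0, 0, 2.9, 1]],
])

```text
time: 23.22
tool_pos: [563.4, -109.0, 13.9]
tcp_rot: [3.141, -0.048, 1.655]
contact_force: [-1.1, -0.3, 5.8]
grip_width: 27.7
```

```bash
python3 - <<'E'
from h import *
np.set_printoptions(precision=1,suppress=True)
p,R=cur(); print(get_obs()['time'],p,R.as_euler('xyz',degrees=True),get_obs()['grip_width'],get_obs()['contact_force'])
# rotate about tip: 190 ahead
from math import *
t=p+190*np.array([cos(radians(94.8)),sin(radians(94.8)),0]); w=[]
for a in (99,103.2):
    q=t-190*np.array([cos(radians(a)),sin(radians(a)),0]); w.append((q[0],q[1],13.9,a,-2.7)); print(q)
plan(w)
E
```

```text
23.2167 [ 563.4 -109.    13.9] [180.   -2.7  94.8] 27.69666854132222 [-1.1 -0.3  5.8]
[ 577.2 -107.3   13.9]
[ 590.9 -104.7   13.9]
turn [ 0.2 -0.  -4.2] shift [ 0.5 13.9 -0. ] | d 14 a 4
turn [ 0.2  0.  -4.2] shift [ 0.5 13.9  0. ] | d 14 a 4
```

send_rows([
  [[0, 0, -1, 0.1, 3.5, 0, 1], [0, 0, -2.1, 0.2, 7, 0, 1], [0.2, 0, -3.1, 0.4, 10.5, 0, 1], [0.2, 0, -4.2, 0.5, 14, 0, 1], [0.2, 0, -4.2, 0.5, 14, 0, 1]],
])

```text
time: 23.63
tool_pos: [576.5, -107.3, 13.5]
tcp_rot: [-3.14, -0.048, 1.731]
contact_force: [-4.0, -0.9, 5.0]
grip_width: 28.0
```

send_rows([
  [[0, 0, -1, 0.1, 3.5, 0, 1], [0, 0, -2.1, 0.2, 7, 0, 1], [0.2, 0, -3.1, 0.4, 10.5, 0, 1], [0.2, 0, -4.2, 0.5, 14.5, 0, 1], [0.2, 0, -4.2, 0.5, 14.5, 0, 1]],
])

```text
time: 24.05
tool_pos: [590.6, -104.6, 13.5]
tcp_rot: [-3.139, -0.048, 1.805]
contact_force: [-4.8, -1.0, 5.3]
grip_width: 27.3
```

```bash
python3 - <<'E'
from h import *
np.set_printoptions(precision=1,suppress=True)
snap('scene','s24')
im=cv2.imread('pics/s24.png'); cv2.imwrite('pics/s24c.png',cv2.resize(im[100:260,240:450],None,fx=3.7,fy=3.7,interpolation=cv2.INTER_CUBIC))
p,R=cur(); print(get_obs()['time'],p,R.as_euler('xyz',degrees=True),get_obs()['grip_width'],get_obs()['contact_force'])
K=np.array([565,-157.5]);a=np.radians(97.85);u=np.radians(R.as_euler('xyz',degrees=True)[2])
e=p[:2]-60*np.array([np.cos(u),np.sin(u)]);print('end y_k',(e-K)@[-np.sin(a),np.cos(a)])
E
```

```text
24.1 [ 590.5 -104.7   13.5] [-179.9   -2.7  103.4] 27.69608278850756 [-4.5 -0.8  5.2]
end y_k -38.299033909742164
```

View pics/s24c.png

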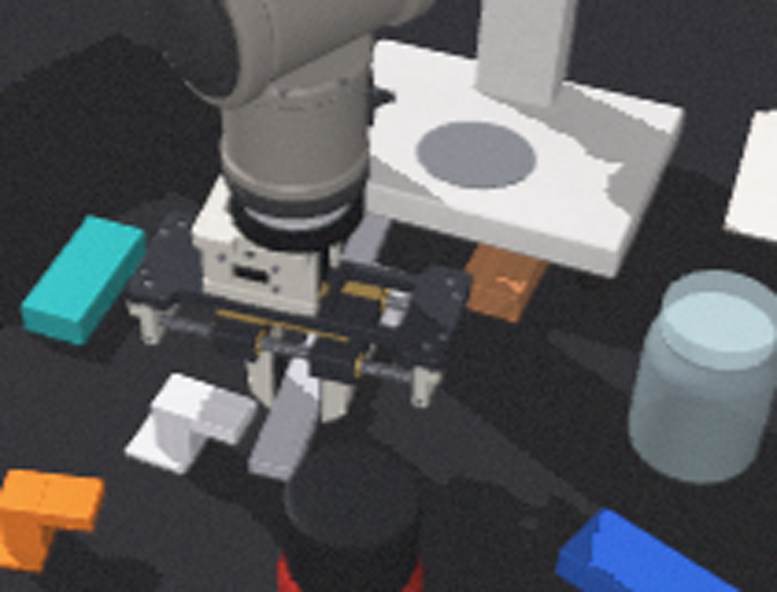

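```bash
python3 - <<'E'
from h import *
np.set_printoptions(precision=1,suppress=True)
plan([(590.5,-104.4,27.4,103.4,4),(590.3,-103.7,41,103.4,10)])
E
```

```text
turn [-0.1 -6.7 -0. ] shift [  0.9   0.  -13.9] | d 14 a 7
turn [ 0. -6. -0.] shift [ -0.2  -0.  -13.6] | d 14 a 6
```

send_rows([
  [[0, -1.7, 0, 0.2, 0, -3.5, 1], [0, -3.4, 0, 0.4, 0, -7, 1], [0, -5.1, 0, 0.7, 0, -10.5, 1], [0, -6.7, 0, 0.9, 0, -13.9, 1], [0, -6.7, 0, 0.9, 0, -13.9, 1]],
])

```text
time: 24.52
tool_pos: [591.0, -104.8, 28.2]
tcp_rot: [-3.141, 0.073, 1.805]
contact_force: [-3.7, -5.2, 3.5]
grip_width: 27.3
```

send_rows([
  [[0, -2, 0, 0, 0, -4.5, 1], [0, -4, 0, 0, 0, -9, 1], [0, -6, 0, 0, 0, -13.6, 1], [0, -6, 0, 0, 0, -13.6, 1], [0, -6, 0, 0, 0, -13.6, 1]],
])

```text
time: 24.93
tool_pos: [590.8, -102.7, 40.5]
tcp_rot: [-3.141, 0.173, 1.803]
contact_force: [0.9, 1.2, -1.2]
grip_width: 27.4
```

```bash
python3 - <<'E'
from h import *
np.set_printoptions(precision=1,suppress=True)
snap('scene','s25')
im=cv2.imread('pics/s25.png'); cv2.imwrite('pics/s25c.png',cv2.resize(im[100:260,240:450],None,fx=3.7,fy=3.7,interpolation=cv2.INTER_CUBIC))
p,R=cur(); print(get_obs()['time'],p,R.as_euler('xyz',degrees=True),get_obs()['grip_width'],get_obs()['contact_force'])
E
```

```text
24.9833 [ 590.8 -103.    40.4] [-180.     9.9  103.3] 27.773766678562374 [-0.1  1.  -3.6]
```

View pics/s25c.png

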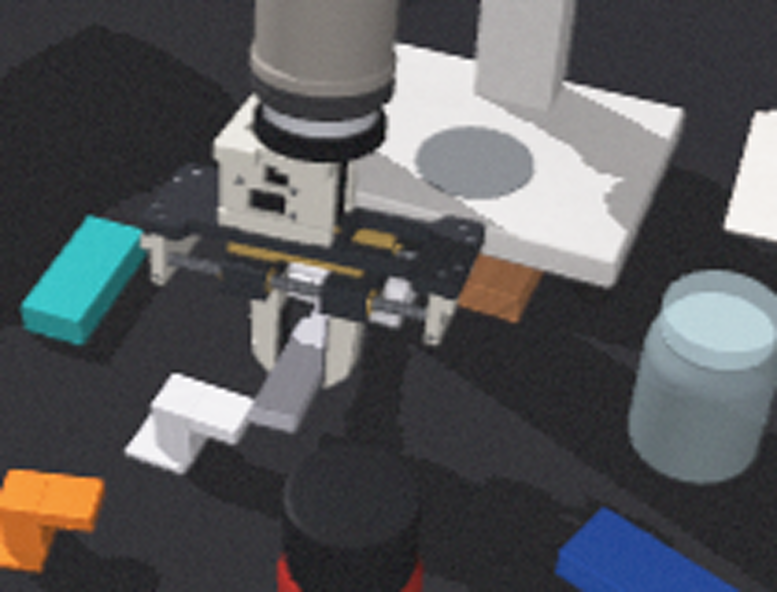

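send_rows([
  [[0, 0, 0, -12, 0, 0, 1], [0, 0, 0, -30, 0, 0, 1], [0, 0, 0, -55, 0, 0, 1], [0, 0, 0, -85, 0, 0, 1], [0, 0, 0, -100, 0, -5, 1]],
])

```text
time: 25.4
tool_pos: [613.5, -202.5, 62.7]
tcp_rot: [-3.141, 0.175, 1.801]
contact_force: [0.3, -0.9, -2.9]
grip_width: 27.8
```

```bash
python3 - <<'E'
from h import *
np.set_printoptions(precision=1,suppress=True)
snap('scene','s26')
im=cv2.imread('pics/s26.png'); cv2.imwrite('pics/s26c.png',cv2.resize(im[100:300,190:450],None,fx=3,fy=3,interpolation=cv2.INTER_CUBIC))
p,R=cur(); print(get_obs()['time'],p,R.as_euler('xyz',degrees=True),get_obs()['grip_width'],get_obs()['contact_force'])
plan([(605,-220,145,80,5),(520,-310,145,48,2),(428,-400,110,17),(428,-400,30,17)])
E
```

```text
25.45 [ 614.8 -204.7   64.8] [179.9  10.2 103.1] 27.5833749425249 [ 1.  -1.7 -1.9]
turn [ 3.2  5.1 22.9] shift [-26.7 -12.8 -76.8] | d 82 a 24
turn [ 2.   2.9 31.9] shift [-103.   -68.1    9. ] | d 124 a 32
turn [ 0.5  2.  31. ] shift [-127.1   -8.1   39.5] | d 133 a 31
turn [0. 0. 0.] shift [ 0. -0. 80.] | d 80 a 0
```

View pics/s26c.png

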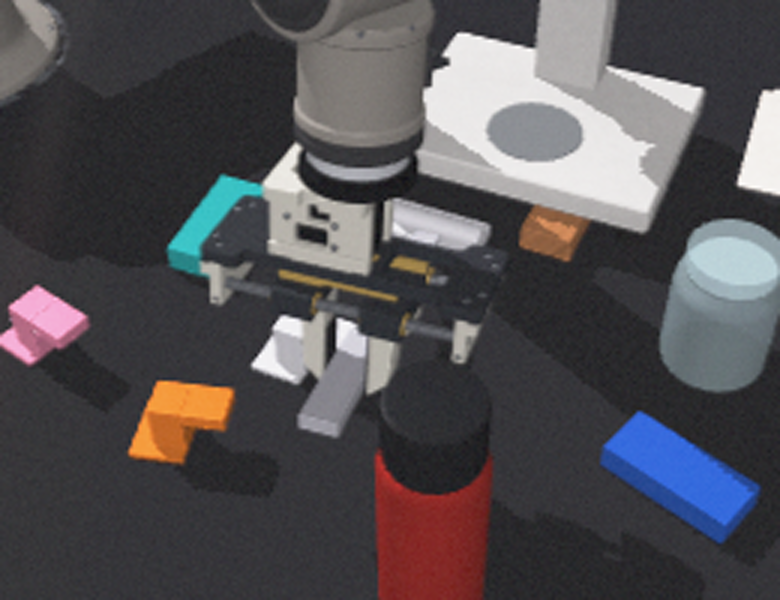

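```bash
python3 - <<'E'
from h import *
np.set_printoptions(precision=1,suppress=True)
plan([(585,-200,145,80,5),(510,-300,145,48,2),(428,-400,110,17),(428,-400,30,17)],start=(np.array([614.5,-203,65]),Rt(103.2,10)))
E
```

```text
turn [ 3.   4.9 23. ] shift [ -4.4 -28.  -80.5] | d 85 a 24
turn [ 2.   2.9 31.9] shift [-111.1  -56.5    9.7] | d 125 a 32
turn [ 0.5  2.  31. ] shift [-127.9    6.    39.5] | d 134 a 31
turn [0. 0. 0.] shift [ 0. -0. 80.] | d 80 a 0
```

send_rows([
  [[0, 0, 0, -4, -5, -40, 1], [3, 4.9, 23, -4, -28, -80, 1], [3, 4.9, 23, -4, -28, -80, 1], [3, 4.9, 23, -4, -28, -80, 1], [3, 4.9, 23, -4, -28, -80, 1]],
])

```text
time: 25.87
tool_pos: [584.1, -196.6, 143.6]
tcp_rot: [3.139, 0.086, 1.39]
contact_force: [-1.0, 0.3, -3.2]
grip_width: 27.8
```

send_rows([
  [[2, 2.9, 31.9, -111, -56.5, 9.7, 1], [2, 2.9, 31.9, -111, -56.5, 9.7, 1], [2, 2.9, 31.9, -111, -56.5, 9.7, 1], [2, 2.9, 31.9, -111, -56.5, 9.7, 1], [2, 2.9, 31.9, -111, -56.5, 9.7, 1]],
])

```text
time: 26.28
tool_pos: [507.0, -298.3, 142.3]
tcp_rot: [-3.141, 0.035, 0.828]
contact_force: [-0.2, 0.9, -2.6]
grip_width: 28.1
```

send_rows([
  [[0.5, 2, 31, -128, 6, 39.5, 1], [0.5, 2, 31, -128, 6, 39.5, 1], [0.5, 2, 31, -128, 6, 39.5, 1], [0.5, 2, 31, -128, 6, 39.5, 1], [0.5, 2, 31, -128, 6, 39.5, 1]],
])

```text
time: 26.7
tool_pos: [423.7, -398.5, 106.1]
tcp_rot: [-3.14, 0.0, 0.287]
contact_force: [0.1, 1.3, -3.1]
grip_width: 27.5
```

```bash
python3 - <<'E'
from h import *
np.set_printoptions(precision=1,suppress=True)
capture('wrist');snap('wrist','w27');snap('scene','s27')
p,R=cur(); print(get_obs()['time'],p,R.as_euler('xyz',degrees=True),get_obs()['grip_width'],get_obs()['contact_force'])
plan([(428,-400,8,17)])
E
```

```text
26.85 [ 426.4 -396.1  107.3] [-180.    -0.    17.1] 27.454364716966477 [-0.1 -0.4 -3.3]
turn [-0.  -0.   0.1] shift [ 0.3  4.2 99.3] | d 99 a 0
```

View pics/s27.png

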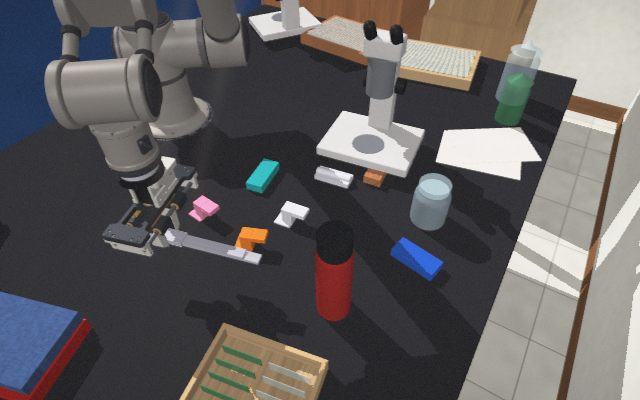

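View pics/w27.png

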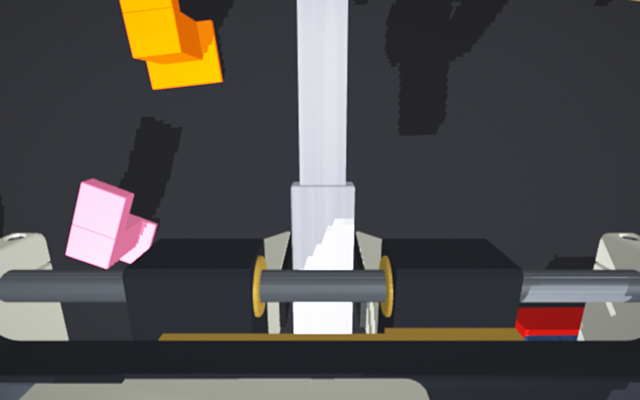

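```bash
python3 - <<'E'
from h import *
np.set_printoptions(precision=1,suppress=True)
for z in (0,40,70):
    print(z,[onz('top',rc,z)[:2] for rc in[(310,514),(279,575),(298,522)]],onz('wrist',(307,516),z)[:2],onz('scene',(322,90),z)[:2])
plan([(466,-378,60,17),(466,-378,3,17)])
E
```

```text
0 [array([ 375.8, -586.8]), array([ 452.1, -742.1]), array([ 404.2, -608.3])] [ 380.4 -585.7] [ 361.1 -573.8]
40 [array([ 378.9, -566.4]), array([ 452. , -715.2]), array([ 406.2, -587. ])] [ 397.8 -553.7] [ 393.1 -579.3]
70 [array([ 381.3, -551.1]), array([ 452. , -695.1]), array([ 407.6, -571.1])] [ 410.8 -529.7] [ 417.1 -583.5]
turn [-0.  -0.   0.1] shift [43.1 -5.6 47.3] | d 64 a 0
turn [0. 0. 0.] shift [ 0. -0. 57.] | d 57 a 0
```

send_rows([
  [[0, 0, 0, 35, -5, 25, 1], [0, 0, 0, 43, -5, 50, 1], [0, 0, 0, 43, -5, 80, 1], [0, 0, 0, 43, -5, 94, 1], [0, 0, 0, 43, -5, 94, 1]],
])

```text
time: 27.27
tool_pos: [465.6, -375.4, 10.0]
tcp_rot: [-3.136, 0.003, 0.302]
contact_force: [-0.7, 0.5, -3.3]
grip_width: 27.9
```

send_rows([
  [[0, 0, 0, 0, 0, 3, 1], [0, 0, 0, 0, 0, 6, 1], [0, 0, 0, 0, 0, 6, 1], [0, 0, 0, 0, 0, 6, 1]],
])

```text
time: 27.6
tool_pos: [467.3, -378.6, 9.0]
tcp_rot: [3.139, -0.001, 0.299]
contact_force: [0.3, -0.0, -3.7]
grip_width: 27.9
```

send_rows([
  [[0, 0, 0, 0, 0, 4, 1], [0, 0, 0, 0, 0, 7, 1], [0, 0, 0, 0, 0, 7, 1], [0, 0, 0, 0, 0, 7, 1]],
])

```text
time: 27.93
tool_pos: [467.0, -378.4, 1.0]
tcp_rot: [3.14, -0.001, 0.298]
contact_force: [-0.7, -1.1, -2.2]
grip_width: 27.6
```

send_rows([
  [[0, 0, 0, 0, 0, 0, -0.2], [0, 0, 0, 0, 0, 0, -0.2], [0, 0, 0, 0, 0, 0, -0.2], [0, 0, 0, 0, 0, 0, -0.2], [0, 0, 0, 0, 0, 0, -0.2]],
])

```text
time: 28.35
tool_pos: [466.8, -378.0, 0.9]
tcp_rot: [3.141, -0.0, 0.299]
contact_force: [-0.3, -0.0, -0.2]
grip_width: 53.6
```

send_rows([
  [[0, 0, 0, 0, 0, -10, -0.2], [0, 0, 0, 0, 0, -40, -0.2], [0, 0, 0, 0, 0, -80, -0.2], [0, 0, 0, 0, 0, -120, -0.2], [0, 0, 0, 0, 0, -150, -0.2]],
])

```text
time: 28.77
tool_pos: [467.2, -378.5, 155.0]
tcp_rot: [3.138, -0.002, 0.299]
contact_force: [1.2, -1.7, -0.6]
grip_width: 55.3
```

```bash
python3 - <<'E'
from h import *
np.set_printoptions(precision=1,suppress=True)
snap('scene','s28');snap('wrist','w28');im=snap('top','t28')
p,R=cur(); print(get_obs()['time'],p,get_obs()['contact_force'])
im=cv2.imread('pics/t28.png'); cv2.imwrite('pics/t28c.png',cv2.resize(im[140:330,150:460],None,fx=2.5,fy=2.5,interpolation=cv2.INTER_CUBIC))
im=cv2.imread('pics/s28.png'); cv2.imwrite('pics/s28c.png',cv2.resize(im[100:220,270:450],None,fx=4.4,fy=4.4,interpolation=cv2.INTER_CUBIC))
E
```

```text
28.9167 [ 467.8 -379.1  154.6] [-0.1 -0.5 -1.1]
```

View pics/s28c.png

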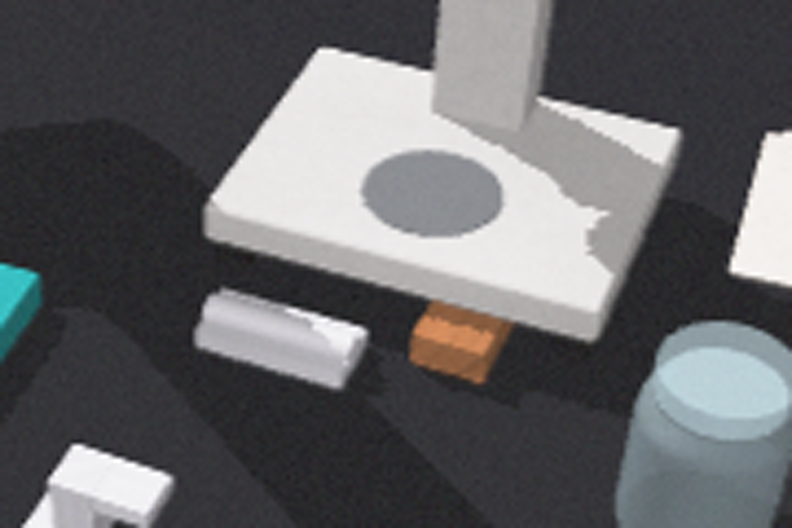

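View pics/t28c.png

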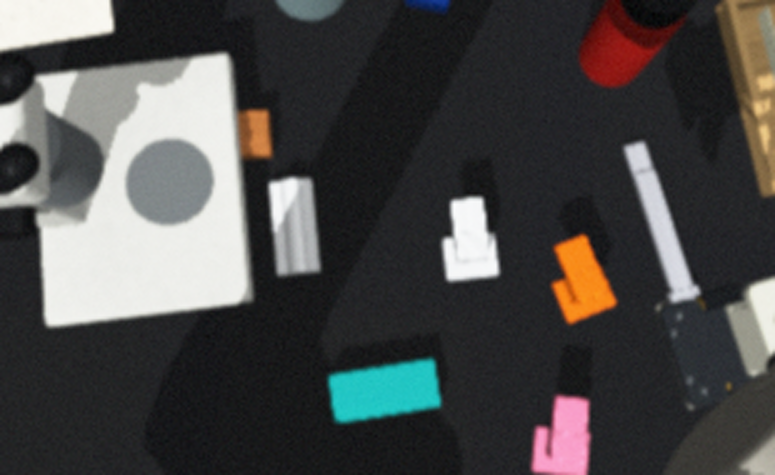

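View pics/s28.png

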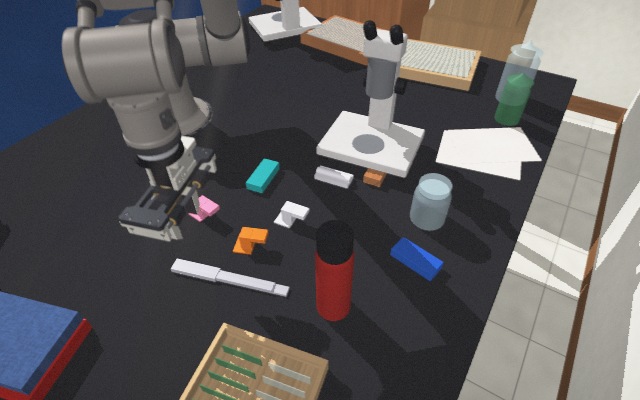

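Everything is in place: the block shows about 30 mm in front of the base, the base corners match the first picture to within about 2 px, the bar lies flat, and the jar and flask have not moved. Handing in.

```bash
python3 - <<'E'
from plant import *
print(close_job())
E
```

```text
the job is handed in; nothing more can be done
None
```

I finished the job and handed it in at about 29 s of robot time; no verdict was reported.

**What I did, in order:**
1. I laid the bar over the fulcrum with its tip under the base and let it go.
2. I took it again by the handle, levered the microscope up and hooked the handle under the white keeper's lip, where it held by itself.
3. I slid the wooden block about 68 mm of its 100 mm under the front edge.
4. I unhooked the bar, let the microscope down onto the block, drew the bar out and left it flat on the bench, about 350 mm in front of the microscope.

**Last checks:**
- **Block:** the final pictures show it square under the raised edge with about 30 mm sticking out, which agrees with the 68 mm.
- **Microscope:** its base corners are within about 2 px (a few mm) of the first picture. The front edge shifted by about 3 mm while I was hooking the bar, but that had gone by the end.
- **Bystanders and decoys:** the jar, the flask and the look-alikes looked unmoved.
- **Forces:** the readings I saw stayed under about 10 N.
- **Disagreement:** the cameras put the jar between 2 and 19 mm in y, so I leaned the gripper back to keep clear of it.

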